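# Scrape the wax chips off the cold plate

## Task

Take the scraper from its stand, press its block lightly onto the embedding station's cold plate under the dispenser arm, behind the wax chips that lie there, and draw all four chips off the plate into the steel waste tray along its edge, without touching a chip with the gripper. Then plug the scraper back into its stand, fully home, and let go. Do not bump the dispenser arm or press hard on the plate, and leave the jar, the cassettes and the beaker as they stand.

Things in the scene. Friction and masses are not known exactly. Their poses are not given: they have to be found in the camera images.
- scraper: Scraper: blue rubbery block 24 x 90 x 30 mm (x, y, z) with a straight yellow handle. Origin: centre of the block's underside. The handle starts at the centre of the block's top, leans 40 degrees from the block's z towards its -x and is 125 mm long; section 20 mm across y (pinch here) by 16 mm. It starts home in its stand, axes parallel to the stand's.
- scraper_grip (a point): Point on the axis of the scraper's handle, 110 mm up the slope from the block's top: a good place for the middle of the finger pads, with the fingers pointing down the slope of the handle. In the scraper's frame x = -71 mm, z = 114 mm.
- stand: Grey stand block fixed to the bench, 60 x 130 x 35 mm (x, y, z), with a rectangular socket in its top that is 27 x 93 mm (x, y) and 22 mm deep with a small chamfer. Origin: centre of its underside, z up. It stands on the tray's side of the station, farther right, nearer or farther than the jar.
- socket_floor (a point): Centre of the socket's floor, 13 mm above the bench; the scraper is fully home when the centre of its underside is here, block long side along the stand's y, handle leaning to the stand's -x.
- station: White station fixed to the bench. Origin: on the bench under the cold plate's centre, z up, x roughly to the robot's left. Steel waste tray on the plate's -x side: inside x -184 to -81, y -109 to 109 mm, floor z 6, rim z 35 mm. Side rails at |y| 109 to 124 mm, top z 62 mm; low deck beyond x = 80 mm.
- plate: Dark blue flat cold plate in the station, 160 x 215 mm (x, y), axes parallel to the station's and centred on it. Origin: centre of its underside; its top is 25 mm above the origin. Its height is set by levelling screws, so its top lies 50 to 58 mm above the bench. Edge along the tray at x = -80 mm, opposed edge at 80 mm.
- plate_top (a point): Centre of the cold plate's top face.
- dispenser: White dispenser arm, fixed: beam right across the plate, on a column at the +y side (near the robot). Origin and axes as the station's. Beam: x 5 to 47, y -120 to 155, z 205 to 290 mm (about 150 mm free between plate and beam), with a 22 mm high knob on top. Column: x 5 to 47, y 125 to 155 mm.
- chip1: Loose cream wax chip, 26 x 19 x 14 mm (x, y, z), 10 g, lying on the cold plate under the dispenser arm, on the -y (away from the robot) half. Origin: centre of its underside.
- chip2: Loose cream wax chip, 26 x 19 x 14 mm (x, y, z), 10 g, lying on the cold plate under the dispenser arm, on the +y (near the robot) half. Origin: centre of its underside.
- chip3: Loose cream wax chip, 26 x 19 x 14 mm (x, y, z), 10 g, lying on the cold plate between the dispenser arm and the tray, on the -y (away from the robot) half. Origin: centre of its underside.
- chip4: Loose cream wax chip, 26 x 19 x 14 mm (x, y, z), 10 g, lying on the cold plate between the dispenser arm and the tray, on the +y (near the robot) half. Origin: centre of its underside.
- jar: Bystander: amber jar with a black cap, 68 mm across, 85 mm tall, standing next to the stand, nearer to or farther from the robot. Origin: centre of its underside.
- cassettes: Bystander: stack of three pink cassettes, 42 x 28 x 24 mm. Origin: centre of its underside.
- beaker: Bystander: white beaker, 60 mm across, 75 mm tall. Origin: centre of its underside.

How it is judged:
By the outcome, as a careful person would: the job done as asked, in the order asked, and still so for the second after the job is handed in, with the robot touching nothing.
It also fails if it takes over 58 s, if anything falls off the work surface, if the arm or the gripper's body presses on something with over 40 N, if the wrist force passes 120 N, or if a joint passes its speed limit or range.

## Robot

A 6-joint arm with a two-finger parallel gripper is mounted at the origin on the work surface. World frame = base frame: x ahead of the robot, y to its left, z up, the work surface at z = 0. Lengths are in m, angles in rad, forces in N, time in s.
With the tool pointing down it reaches from about 0.375 to 0.975 m from the base axis. Payload 3.8 kg.
Tool frame: the origin (TCP) lies midway between the tips of the shut fingers; the grasp point (between the pads) lies 19 mm behind it; z points along the fingers, y is the line along which they close (so a half turn about z gives the same grasp; the last joint's range is limited). The gripper opens to 85 mm and grips with 20 to 120 N. Pads are 22 mm wide; open, the fingers measure 114 mm over their backs; the gripper's body (76 mm by 85 mm) begins 54 mm behind the grasp point. The pads swing forward as they close: fully open they stand 13 mm farther back than shut.
Start: joints at [-1.328, 0.264, 1.604, -0, 1.274, -0.037], TCP at [0.186, -0.649, 0.231] pointing down, gripper open.
Joint ranges: [-2.63, 2.63], [-0.94, 2.18], [0.31, 2.57], [-1.31, 4.45], [0, 2.66], [-2.55, 2.55]. Speed limits (rad/s): [2.57, 2.57, 3.14, 3.14, 3.14, 3.14].

## Interface

Orientations are given as a rotation vector (axis times angle).
In Python, from workcell import * gives the robot as it stands. The module is installed in compiled form; this text tells all that it offers.
- The arm moves only by the tool apply_moves, never from a script. Its arguments are lists of equal length, an entry for each row: "fingers": the opening, from 0 (shut) to 1 (fully open); "travel": the shift along the tool's x, y, z normalised to -1 to 1, where 1 is 0.05 m, a list of three; "rotation": the turn, a rotation vector about the tool's x, y, z normalised to -1 to 1, where 1 is 6 degrees, a list of three. In form: {"fingers": [fingers, ...], "travel": [[dx, dy, dz], ...], "rotation": [[ax, ay, az], ...]}. A call has 1 to 12 rows; each row shifts and turns the commanded pose from where the row before left it, along the tool's axes as they then stand; what a row does not reach is not made up. A row lasts 1/10 s, in which the tool goes at most 50 mm and 8.59 degrees, less where a joint would pass 70% of its speed; a pose out of reach is approached as far as the arm can. A call with a number of a shift or a turn outside -1 to 1 is refused whole. A call with a gripper value outside its range is refused whole. The fingers move at their own pace and stop on an object; "newtons" is the grip in N (left out, the last holds). Time passes only in rows, so rows that do not move let the fingers close. It gives the time, the measured TCP pose, the force, the opening and the grip force at its end, in the units of the state.
- read_state(): the state, without advancing time (a new reading comes with each control period).
- read_camera(name): name is "scene" or "top"; returns a dict with "image" (480x640x3 uint8, red, green, blue), "fx", "fy", "cx", "cy" (pixels), "extrinsics" (4x4, takes a point from world to camera coordinates). Camera axes: x right, y down, z forward; pixel columns grow to the right and rows downward; lengths in m; the calibration is good to about 2 mm. A picture is of the moment at which its call begins. There is no depth.
- finish_job(): hands the job in; it is judged then, once.
Trained networks look in the newest picture that a camera, given by its name, has taken for a name from the list of things; names that differ only in an ending like _2 or _b are one class to them, and where a whole thing is asked for, a point or a joint stands for the part that bears it (a point fixed in the world has none). Each returns a list of dicts, best first, with "p" (0 to 1); they miss things now and then, are a little off and sometimes report something else, mostly with a low value. They report only what shows in the picture. A call takes as long as a camera call.
- regions_of(camera, name): "mask" (480x640 bool, what is visible of it) and "bbox" ([left, top, width, height] in pixels, round what is visible of it).
- tip_of(camera, name): "location" ([column, row] in pixels: a listed point, or the origin of a listed thing).
The state is a dict: "time": time; "q": joint angles; "joint_vel": joint speeds; "joint_torque": joint torques, N m; "tool_pos": TCP position; "tcp_rot": TCP orientation; "wrist_force": force on the tool from outside, world axes, zero at the start; "torque": the same for the moment, N m; "width": opening from 0.0 (shut) to 1.0 (fully open); "grip_force": force on a finger pad.
Only numpy, scipy, OpenCV 4.12 (cv2) and the standard library are available. Lean on these libraries where they do the work, as an engineer would, in place of code of your own. Each camera call takes 0.05 s, during which the arm holds its last target. There are 200 camera calls.

## Working session

There is one attempt and no reset: what is moved stays moved. The work goes in short steps, Python scripts to look and compute and a tool call to move; the robot and the scene stay as the last step left them, time stands still between calls to the robot, and variables do not carry over. Pictures are saved under pics/ and viewed, at most 10 in all, crops included, and the job is handed in when it is done.

Besides the shell and the picture viewer there is one more tool, called after "Emit:" in YAML: its name, and indented under it one key for each argument. apply_moves: Moves the arm, as the interface text tells. Scaled input: -1 to 1 covers 0.05 m each way for a shift and 6 degrees each way for a turn. Its arguments: {"type":"object","properties":{"fingers":{"type":"array","items":{"type":"number"}},"travel":{"type":"array","items":{"type":"array","items":{"type":"number"}}},"rotation":{"type":"array","items":{"type":"array","items":{"type":"number"}}},"newtons":{"type":"number"}},"required":["fingers","travel","rotation"]}

```bash
mkdir -p pics
cat > h.py <<'E'
from workcell import *
import numpy as np, cv2
from scipy.spatial.transform import Rotation as R
from scipy.optimize import least_squares
E
python3 - <<'E'
from h import *
s=read_state();print(s)
for c in("scene","top"):
    d=read_camera(c);cv2.imwrite(f"pics/{c}0.png",d["image"][:,:,::-1])
    print(c,d["fx"],d["fy"],d["cx"],d["cy"],np.round(d["extrinsics"],4).tolist())
    for n in "scraper scraper_grip stand socket_floor station plate plate_top dispenser chip1 chip2 chip3 chip4 jar cassettes beaker".split():
        t=[(np.round(a["location"],1).tolist(),round(a["p"],2)) for a in tip_of(c,n)[:4]]
        print(n,t,[(list(map(int,a["bbox"])),round(a["p"],2)) for a in regions_of(c,n)[:4]])
E
```

```text
{'time': 0.0, 'q': array([-1.32786993e+00,  2.64760702e-01,  1.60537611e+00, -2.91200533e-05,
        1.27371435e+00, -3.69316536e-02]), 'joint_vel': array([-0.00012353,  0.0016426 ,  0.00038291,  0.00112776, -0.00087646,
        0.00042359]), 'joint_torque': array([-7.82876632e-04, -5.15115416e+01, -3.67317009e+01,  9.61583964e-06,
        1.31634559e-02,  8.06841911e-06]), 'tool_pos': array([ 0.18623883, -0.64803164,  0.22995581]), 'tcp_rot': array([-3.10866276e+00, -4.37867189e-01,  4.07953040e-04]), 'wrist_force': array([0.0153099 , 0.53018296, 0.24292961]), 'torque': array([-0.02398636,  0.00443193,  0.0145011 ]), 'grip_force': 0.0, 'width': 0.9979087794082723}
scene 567.1342475104606 567.1342475104606 330.53338738625587 240.48213196872288 [[-0.8573, 0.5148, -0.0003, 0.5268], [0.3018, 0.5021, -0.8104, -0.111], [-0.4171, -0.6949, -0.5858, 1.3921], [0.0, 0.0, 0.0, 1.0]]
scraper [([269.7, 210.1], 0.95)] [([241, 145, 46, 66], 0.75)]
scraper_grip [([247.3, 156.8], 0.81)] [([243, 148, 45, 63], 0.7), ([330, 285, 19, 11], 0.15)]
stand [([270.9, 218.1], 0.71)] [([238, 190, 59, 38], 0.94)
[... 2274 characters left out ...]
 236, 9, 8], 0.66), ([279, 207, 12, 13], 0.56)]
chip2 [([445.3, 248.5], 0.65), ([292.7, 242.0], 0.51), ([285.9, 210.3], 0.5), ([423.0, 179.4], 0.24)] [([285, 236, 9, 8], 0.66), ([279, 207, 12, 13], 0.56)]
chip3 [([445.3, 248.5], 0.65), ([292.7, 242.0], 0.51), ([285.9, 210.3], 0.5), ([423.0, 179.4], 0.24)] [([285, 236, 9, 8], 0.66), ([279, 207, 12, 13], 0.56)]
chip4 [([445.3, 248.5], 0.65), ([292.7, 242.0], 0.51), ([285.9, 210.3], 0.5), ([423.0, 179.4], 0.24)] [([285, 236, 9, 8], 0.66), ([279, 207, 12, 13], 0.56)]
jar [([432.1, 319.8], 0.7)] [([154, 270, 20, 23], 0.56)]
cassettes [([168.0, 284.4], 0.58)] [([155, 273, 18, 21], 0.68)]
beaker [([424.4, 178.7], 0.78)] [([413, 156, 31, 35], 0.87)]
```

Run:
```python
import cv2
a=cv2.imread("pics/scene0.png");b=cv2.imread("pics/top0.png")
cv2.imwrite("pics/sceneA.png",cv2.resize(a[130:400,170:540],None,fx=2.1,fy=2.1,interpolation=2))
cv2.imwrite("pics/topA.png",cv2.resize(b[135:340,140:520],None,fx=2.1,fy=2.1,interpolation=2))
```

```text
(no output)
```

View pics/sceneA.png

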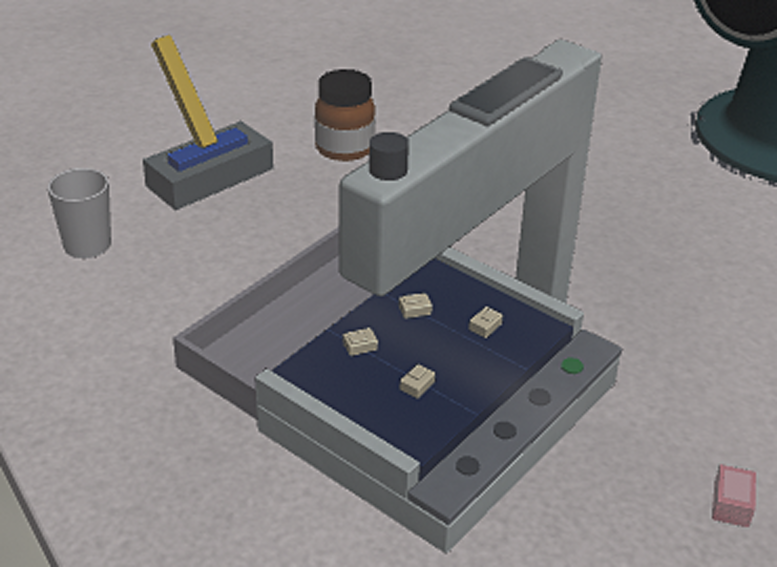

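View pics/topA.png

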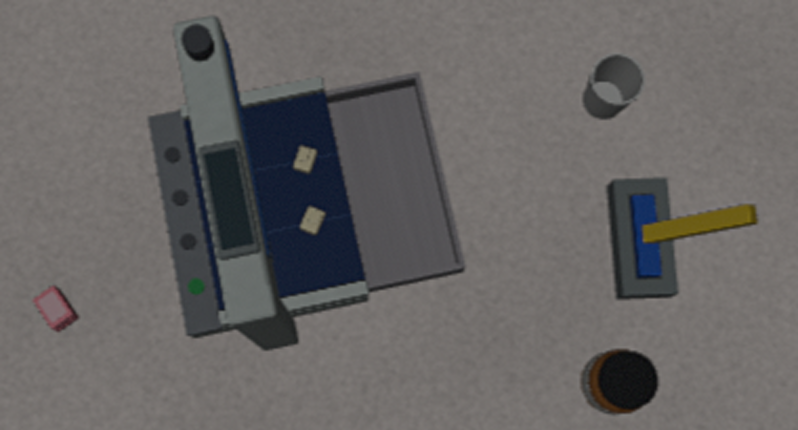

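The scene picture shows the scraper home in its stand near (265,205), and four chips on the plate near (368,275), (401,282), (341,292) and (369,311). The top picture shows the beam hiding chips 1 and 2, and the other two chips at about (285,211) and (289,240). The beaker is beyond the stand and the jar is nearer the robot. Next I fit the poses.

```bash
cat >> h.py <<'E'
CAM={}
def cam(c):
    if c not in CAM: CAM[c]=read_camera(c)
    return CAM[c]
def proj(c,P):
    d=cam(c);P=np.atleast_2d(P);q=P@d["extrinsics"][:3,:3].T+d["extrinsics"][:3,3]
    return q[:,:2]/q[:,2:]*[d["fx"],d["fy"]]+[d["cx"],d["cy"]]
def onz(c,uv,z):
    d=cam(c);E=d["extrinsics"];r=E[:3,:3].T@np.array([(uv[0]-d["cx"])/d["fx"],(uv[1]-d["cy"])/d["fy"],1]);o=-E[:3,:3].T@E[:3,3]
    return o+r*(z-o[2])/r[2]
def W(pose,P):
    x,y,a=pose;P=np.atleast_2d(P).astype(float);return np.c_[x+np.cos(a)*P[:,0]-np.sin(a)*P[:,1],y+np.sin(a)*P[:,0]+np.cos(a)*P[:,1],P[:,2]]
def loc(pose,p):
    x,y,a=pose;d=np.array(p[:2])-[x,y];return np.array([np.cos(a)*d[0]+np.sin(a)*d[1],-np.sin(a)*d[0]+np.cos(a)*d[1]])
E
cat > fit.py <<'E'
from h import *
S=lambda u,v:(u/2.1+170-.25,v/2.1+130-.25); T=lambda u,v:(u/2.1+140-.25,v/2.1+135-.25)
# station points (mm), None z = plate top
st=[("t",T(323,92),(-80,-109,None)),("t",T(367,283),(-80,109,None)),("t",T(322,79),(-80,-124,62)),("t",T(368,293),(-80,124,62)),
("s",S(257,375),(-80,-124,62)),("s",S(418,464),(80,-109,62)),("s",S(581,318),(80,109,62)),
("s",S(419,469),(80,-107.5,None)),
("t",T(262,320),(5,155,290)),("t",T(222,325),(47,155,290)),("t",T(217,17),(5,-120,290)),("t",T(176,24),(47,-120,290)),
("s",S(342,183),(5,-120,290)),("s",S(388,203),(47,-120,290)),("s",S(340,272),(5,-120,205)),("s",S(380,293),(47,-120,205))]
def res(p,pts):
    r=[]
    for c,uv,P in pts:
        P=np.array([P[0],P[1],p[3]*1e3 if P[2] is None else P[2]])/1e3
        r+=list(proj({"t":"top","s":"scene"}[c],W(p[:3],P))[0]-uv)
    return np.array(r)
f=least_squares(res,[.6,.1,1.4,.054],args=(st,),loss="soft_l1",x_scale=[.1,.1,.1,.01]);print("station",f.x);print(f.fun.reshape(-1,2).round(1).tolist())
sd=[("t",T(608,184),(30,-65,35)),("t",T(666,180),(-30,-65,35)),("t",T(677,295),(-30,65,35)),("t",T(618,298),(30,65,35)),
("s",S(145,158),(-30,-65,35)),("s",S(177,181),(30,-65,35)),("s",S(273,143),(30,65,35)),("s",S(242,122),(-30,65,35)),("s",S(177,208),(30,-65,0)),("s",S(272,168),(30,65,0)),
("t",T(660,276),(-12,45,43)),("t",T(640,276),(12,45,43)),("t",T(654,195),(-12,-45,43)),("t",T(632,197),(12,-45,43))]
g=least_squares(res,[.6,-.3,1.5,0],args=(sd,),loss="soft_l1",x_scale=[.1,.1,.1,.01]);print("stand",g.x);print(g.fun.reshape(-1,2).round(1).tolist())
zt=f.x[3]
for uv in [(398.8,284.9),(337.9,292.3),(368.3,313.2),(367.5,275.9)]:print("chip",(1e3*loc(f.x[:3],onz("scene",uv,zt))).round(1))
for uv in [(292.7,242),(285.9,210.3)]:print("chiptop",(1e3*loc(f.x[:3],onz("top",uv,zt))).round(1))
for c in("scene",):
  for r in regions_of(c,"chip1")[:4]:
    m=cv2.moments(r["mask"].astype("uint8"),True);uv=(m["m10"]/m["m00"],m["m01"]/m["m00"]);print(uv,(1e3*loc(f.x[:3],onz(c,uv,zt+.009))).round(1))
def tri(n):
    a=[(c,tip_of(c,n)[0]["location"]) for c in("top","scene")]
    return least_squares(lambda P:np.r_[tuple(proj(c,P)[0]-uv for c,uv in a)],[.6,-.3,.1]).x
for n in("scraper_grip","socket_floor","scraper","plate_top","stand"):
    p=tri(n);print(n,p.round(4),"in stand",loc(g.x[:3],p).round(4),"in station",loc(f.x[:3],p).round(4))
np.save("st.npy",f.x);np.save("sd.npy",g.x)
E
python3 fit.py
```

```text
station [0.61035274 0.14001323 1.87335946 0.05349914]
[[0.6, 0.9], [-1.9, 1.0], [-0.3, -0.2], [-1.1, 2.2], [-0.5, 0.1], [1.6, -1.1], [-1.1, 1.7], [1.5, -0.3], [5.1, -0.2], [0.3, 2.2], [-0.2, -1.4], [-3.1, -0.5], [-2.4, -2.8], [-1.3, -1.1], [-1.5, 2.6], [1.1, 4.5]]
stand [ 0.61605115 -0.26967111  1.71421031  0.        ]
[[1.7, -1.1], [-0.2, -0.2], [0.1, 0.5], [2.0, 0.1], [-0.6, 1.0], [-1.4, 1.3], [0.3, -0.1], [-0.0, -0.4], [-0.1, 1.5], [1.2, 0.6], [0.5, 0.6], [-0.5, 1.0], [-0.4, 0.5], [-0.3, -0.0]]
chip [14.9 56.9]
chip [-54.7 -32.4]
chip [ 20.1 -38.7]
chip [-43.9  39.1]
chiptop [-48.6  36.3]
chiptop [-47.3 -39.8]
(341.16875, 292.30625) [-43.6 -36.4]
(367.5686274509804, 275.9738562091503) [-37.1  30.3]
(367.906432748538, 311.32163742690057) [ 22.5 -43.3]
(400.61805555555554, 282.9375) [20.  54.5]
scraper_grip [ 0.6253 -0.3452  0.1285] in stand [-0.0761  0.0017] in station [-0.4676  0.1303]
socket_floor [0.6383 0.15   0.2182] in stand [ 0.4121 -0.082 ] in station [ 0.0012 -0.0297]Traceback (most recent call last):
  File "fit.py", line 30, in <module>
    p=tri(n);print(n,p.round(4),"in stand",loc(g.x[:3],p).round(4),"in station",loc(f.x[:3],p).round(4))
  File "fit.py", line 27, in tri
    a=[(c,tip_of(c,n)[0]["location"]) for c in("top","scene")]
          ~~~~~~~~~~~^^^
IndexError: list index out of range
```

```bash
python3 - <<'E'
s=open('fit.py').read()
i=s.index('("t",T(262,320)');j=s.index('def res')
s=s[:i].rstrip().rstrip(',')+"]\n"+s[j:]
k=s.index("def tri")
s=s[:k]+'''
np.save("st.npy",f.x);np.save("sd.npy",g.x)
def box(x0,x1,y0,y1,z0,z1):
    P=np.array([(x,y,z) for x in(x0,x1) for y in(y0,y1) for z in(z0,z1)])/1e3
    return [(P[a],P[b]) for a in range(8) for b in range(a) if bin(a^b).count("1")==1]
for c,(x0,y0,w,h) in dict(top=(140,135,380,205),scene=(170,130,370,270)).items():
    im=cv2.resize(cam(c)["image"][y0:y0+h,x0:x0+w,::-1],None,fx=2.1,fy=2.1,interpolation=2)
    def dr(p,b,col):
        for s_ in b:
            uv=(proj(c,W(p[:3],np.array(s_)))-[x0-.25,y0-.25])*2.1
            cv2.line(im,*[tuple(int(round(v*16)) for v in q) for q in uv],col,1,cv2.LINE_AA,4)
    z=1e3*zt
    dr(f.x,box(-80,80,-107.5,107.5,z,z),(0,255,0));dr(f.x,box(-80,80,109,124,62,62),(0,255,255));dr(f.x,box(-80,80,-124,-109,62,62),(0,255,255))
    dr(f.x,box(-184,-81,-109,109,35,35),(255,0,255));dr(f.x,box(5,47,-120,155,205,290),(0,0,255))
    dr(g.x,box(-30,30,-65,65,0,35),(0,255,0));dr(g.x,box(-12,12,-45,45,13,43),(0,0,255))
    dr(g.x,[(np.array([0,0,.043]),np.array([-.0803,0,.1388]))],(0,0,255))
    cv2.imwrite(f"pics/ov_{c}.png",im)
'''
open('fit.py','w').write(s)
E
python3 fit.py
```

```text
station [0.61196115 0.13876002 1.87996637 0.05280909]
[[0.9, 0.2], [-1.0, 0.1], [-0.1, -0.9], [-0.1, 1.3], [-1.5, 0.4], [0.9, -1.2], [-2.4, 1.3], [0.7, -0.1]]
stand [ 0.61605115 -0.26967111  1.71421031  0.        ]
[[1.7, -1.1], [-0.2, -0.2], [0.1, 0.5], [2.0, 0.1], [-0.6, 1.0], [-1.4, 1.3], [0.3, -0.1], [-0.0, -0.4], [-0.1, 1.5], [1.2, 0.6], [0.5, 0.6], [-0.5, 1.0], [-0.4, 0.5], [-0.3, -0.0]]
chip [16.6 58.7]
chip [-53.7 -30.3]
chip [ 21.1 -37.1]
chip [-42.4  41.2]
chiptop [-46.6  37.6]
chiptop [-45.9 -38.5]
(368.2142857142857, 310.6938775510204) [ 22.9 -40.1]
(341.21794871794873, 292.22435897435895) [-42.7 -34.1]
(400.94303797468353, 282.99367088607596) [22.1 56.5]
(367.18120805369125, 275.0536912751678) [-37.9  34. ]
```

View pics/ov_top.png

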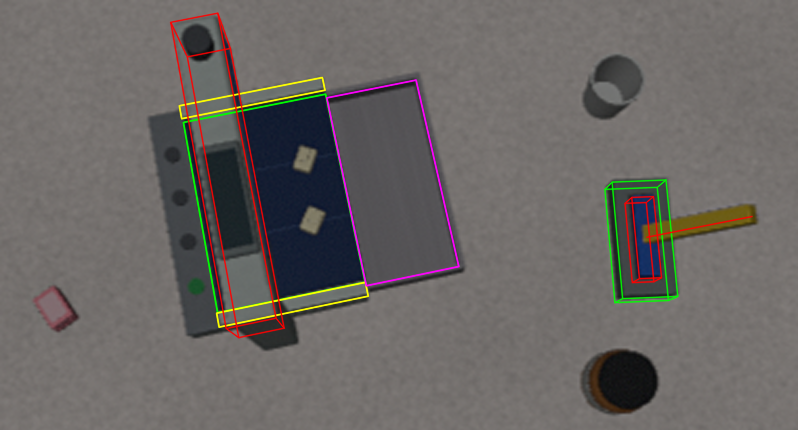

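View pics/ov_scene.png

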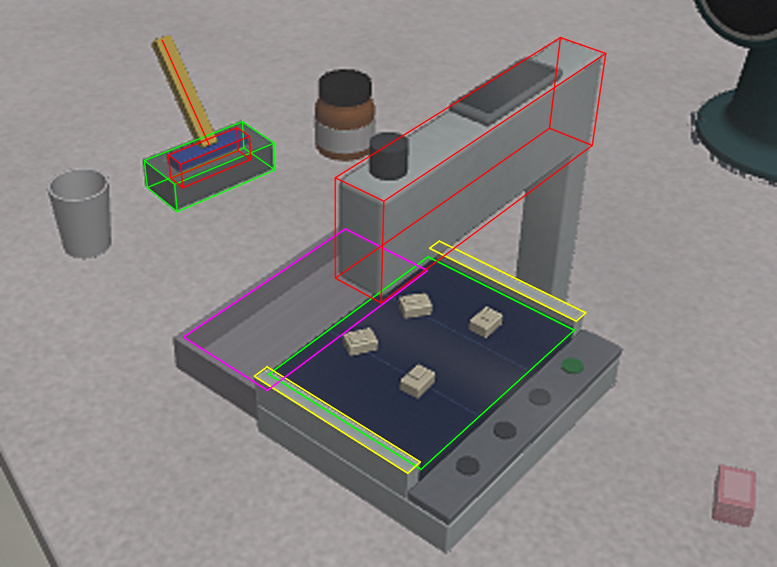

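The overlay fits both views to 1–3 mm: plate edge at top crop (326,95)–(366,287), stand and handle on their outlines. Grip height and offset also agree with the given sizes. Now plan the approach.

```bash
cat >> h.py <<'E'
st=np.load("st.npy");sd=np.load("sd.npy")
TH=np.radians(40)
def tool(pose,org,back=0):
    """TCP pose for scraper origin at local (x,y,z) m in frame pose, scraper axes parallel to it, backed off up the slope"""
    Rz=R.from_euler("z",pose[2]).as_matrix()
    z=Rz@[np.sin(TH),0,-np.cos(TH)];y=-Rz[:,1];x=np.cross(y,z)
    g=W(pose[:3],np.array(org)+[-.0707,0,.1143])[0]
    return g+z*(.019-back),R.from_matrix(np.c_[x,y,z])
def cur():
    s=read_state();return s["tool_pos"],R.from_rotvec(s["tcp_rot"])
def rows(start,goal,n,dec=2):
    p,r=start;tr,ro=[],[]
    for i in range(n):
        k=n-i
        d=r.inv().apply((goal[0]-p)/k)/.05;w=np.degrees((r.inv()*goal[1]).as_rotvec()/k)/6
        d=d.round(dec);w=w.round(dec);tr.append((d+0.).tolist());ro.append((w+0.).tolist())
        p=p+r.apply(d*.05);r=r*R.from_rotvec(np.radians(w*6))
    print("max",np.abs(tr).max(),np.abs(ro).max());print(tr);print(ro);return p,r
E
python3 - <<'E'
from h import *
g=tool(sd,(0,0,.013),.09);print(g[0],g[1].as_rotvec())
g[0][2]+=.02
rows(cur(),g,12)
print(tool(sd,(0,0,.013))[0])
E
```

```text
[ 0.6326785  -0.38481468  0.18168916] [-1.66749885 -1.92559103 -0.60691995]
max 0.85 1.1
[[0.84, -0.22, 0.05], [0.85, -0.12, 0.1], [0.85, -0.01, 0.14], [0.84, 0.09, 0.18], [0.82, 0.19, 0.21], [0.78, 0.29, 0.24], [0.73, 0.39, 0.26], [0.66, 0.48, 0.28], [0.59, 0.56, 0.29], [0.51, 0.64, 0.28], [0.42, 0.7, 0.28], [0.32, 0.76, 0.27]]
[[0.4, 0.46, -1.09], [0.4, 0.45, -1.09], [0.4, 0.46, -1.09], [0.4, 0.45, -1.09], [0.4, 0.45, -1.09], [0.4, 0.46, -1.09], [0.4, 0.45, -1.09], [0.39, 0.45, -1.09], [0.4, 0.46, -1.1], [0.39, 0.45, -1.09], [0.4, 0.46, -1.1], [0.39, 0.45, -1.09]]
[ 0.62441028 -0.32755771  0.11274516]
```

Run:
```python
from h import *
g=tool(sd,(0,0,.013),.09)
g[0][2]+=.02
rows(cur(),g,16)
```

```text
max 0.64 0.82
[[0.63, -0.16, 0.04], [0.64, -0.11, 0.06], [0.64, -0.05, 0.09], [0.64, 0.01, 0.11], [0.63, 0.07, 0.13], [0.62, 0.12, 0.15], [0.6, 0.18, 0.17], [0.57, 0.24, 0.19], [0.55, 0.29, 0.2], [0.51, 0.34, 0.2], [0.47, 0.39, 0.21], [0.43, 0.44, 0.22], [0.38, 0.48, 0.21], [0.33, 0.52, 0.21], [0.28, 0.55, 0.21], [0.22, 0.58, 0.2]]
[[0.3, 0.34, -0.82], [0.3, 0.34, -0.82], [0.3, 0.34, -0.82], [0.3, 0.34, -0.82], [0.3, 0.34, -0.82], [0.3, 0.34, -0.82], [0.3, 0.34, -0.82], [0.3, 0.34, -0.82], [0.29, 0.34, -0.82], [0.3, 0.34, -0.82], [0.29, 0.34, -0.82], [0.3, 0.34, -0.82], [0.29, 0.34, -0.82], [0.29, 0.35, -0.82], [0.3, 0.34, -0.81], [0.29, 0.35, -0.82]]
```

Emit:
apply_moves:
  fingers: [1,1,1,1,1,1,1,1,1,1]
  travel:
    - [0.63,-0.16,0.04]
    - [0.64,-0.11,0.06]
    - [0.64,-0.05,0.09]
    - [0.64,0.01,0.11]
    - [0.63,0.07,0.13]
    - [0.62,0.12,0.15]
    - [0.6,0.18,0.17]
    - [0.57,0.24,0.19]
    - [0.55,0.29,0.2]
    - [0.51,0.34,0.2]
  rotation:
    - [0.3,0.34,-0.82]
    - [0.3,0.34,-0.82]
    - [0.3,0.34,-0.82]
    - [0.3,0.34,-0.82]
    - [0.3,0.34,-0.82]
    - [0.3,0.34,-0.82]
    - [0.3,0.34,-0.82]
    - [0.3,0.34,-0.82]
    - [0.29,0.34,-0.82]
    - [0.3,0.34,-0.82]

```text
time: 4.7
tool_pos: [0.4661, -0.483, 0.213]
tcp_rot: [-2.312, -1.51, -0.423]
wrist_force: [-0.5, -0.6, 0.4]
width: 1.0
grip_force: 0.0
```

Emit:
apply_moves:
  fingers: [1,1,1,1,1,1,1,1]
  travel:
    - [0.47,0.39,0.21]
    - [0.43,0.44,0.22]
    - [0.38,0.48,0.21]
    - [0.33,0.52,0.21]
    - [0.28,0.55,0.21]
    - [0.22,0.58,0.2]
    - [0,0,0]
    - [0,0,0]
  rotation:
    - [0.29,0.34,-0.82]
    - [0.3,0.34,-0.82]
    - [0.29,0.34,-0.82]
    - [0.29,0.35,-0.82]
    - [0.3,0.34,-0.81]
    - [0.29,0.35,-0.82]
    - [0,0,0]
    - [0,0,0]

```text
time: 5.5
tool_pos: [0.6334, -0.3837, 0.2002]
tcp_rot: [-1.665, -1.925, -0.606]
wrist_force: [0.7, -0.5, 0.3]
width: 1.002
grip_force: 0.0
```

Run:
```python
from h import *
s=read_state();print(s["q"],s["time"])
g=tool(sd,(0,0,.013),.09)
p,r=cur();print(p-g[0],np.degrees((r.inv()*g[1]).as_rotvec()))
# refine scraper: triangulate grip & mask
for c in("top","scene"):
    CAM[c]=read_camera(c);im=CAM[c]["image"].astype(int)
    x,y,w,h=(430,215,110,70) if c=="top" else (235,135,70,80)
    cv2.imwrite(f"pics/g1_{c}.png",cv2.resize(CAM[c]["image"][y:y+h,x:x+w,::-1],None,fx=7,fy=7,interpolation=2))
    print(c,[(t["location"],t["p"]) for t in tip_of(c,"scraper_grip")[:2]],proj(c,W(sd[:3],(-.0707,0,.1273))))
    # yellow handle centreline
    m=((im[:,:,0]>im[:,:,2]*1.8)&(im[:,:,0]>70)).astype("uint8");mm=np.zeros_like(m);mm[y:y+h,x:x+w]=m[y:y+h,x:x+w]
    v,u=np.nonzero(mm);print(len(u),cv2.minAreaRect(np.c_[u,v].astype(np.float32)))
    A,B=np.array([0,0,.043]),np.array([-.0803,0,.1388]);print(proj(c,W(sd[:3],np.array([A,B]))))
```

```text
[-0.76530428  0.76565197  1.07934707  0.42370947  1.85727225 -0.90706803] 5.5
[0.00067316 0.00109259 0.01849125] [-0.09867888 -0.07180457  0.02690743]
top [([493.6, 236.6], 0.56)] [[491.33297542 238.86047693]]
462 ((472.4595947265625, 240.76788330078125), (9.552270889282227, 54.6150016784668), 80.13418579101562)
[[447.39029704 247.50854016]
 [497.85283016 237.57399707]]
scene [([247.7, 156.3], 0.61)] [[249.39003972 154.59459935]]
420 ((257.3158264160156, 173.35842895507812), (55.537208557128906, 9.722943305969238), 65.85445404052734)
[[269.24606592 198.8174429 ]
 [246.68005514 148.54232144]]
```

Run:
```python
from h import *
# refine scraper pose (x,y,yaw in socket) by fitting silhouettes of handle + block-top in both views
from cv2 import convexHull,fillConvexPoly
def sil(c,p):
    m=np.zeros((480*4,640*4),np.uint8)
    a=np.array([-np.sin(TH),0,np.cos(TH)]);b=np.array([np.cos(TH),0,np.sin(TH)])
    P=[np.array([0,0,.043])+a*l+b*s+np.array([0,t,0]) for l in(0,.125) for s in(-.008,.008) for t in(-.01,.01)]
    uv=proj(c,W(p,np.array(P)));h=convexHull(((uv+.5)*4-.5).astype(np.float32).round().astype(np.int32))
    fillConvexPoly(m,h,255);return cv2.resize(m,(640,480),interpolation=cv2.INTER_AREA)/255.
obs={}
for c in("top","scene"):
    im=cam(c)["image"].astype(int);m=((im[:,:,0]>im[:,:,2]*1.6)&(im[:,:,0]>60)).astype(float)
    x,y,w,h=(440,215,70,50) if c=="top" else (235,135,70,80)
    k=np.zeros_like(m);k[y:y+h,x:x+w]=m[y:y+h,x:x+w];obs[c]=k
from scipy.optimize import minimize
def cost(q,cs):
    p=[sd[0]+q[0]*1e-3,sd[1]+q[1]*1e-3,sd[2]+np.radians(q[2])]
    return sum(np.abs(sil(c,p)-obs[c]).sum() for c in cs)
for cs in(("top","scene"),("top",),("scene",)):
    best=min((minimize(cost,q0,args=(cs,),method="Nelder-Mead",options=dict(initial_simplex=np.array(q0)+np.array([[0,0,0],[3,0,0],[0,3,0],[0,0,2]]))) for q0 in([0,0,0],[2,0,-1],[-1,-1,-1.])),key=lambda r:r.fun)
    print(cs,best.x,best.fun,cost([0,0,0],cs),[o.sum() for o in obs.values()])
```

```text
('top', 'scene') [1.98300058 0.28035783 0.3392972 ] 220.95294117647057 305.11764705882354 [np.float64(506.0), np.float64(488.0)]
('top',) [2.53078392 0.02150323 0.51467617] 74.96862745098039 157.07843137254903 [np.float64(506.0), np.float64(488.0)]
('scene',) [ 1.2065488  -2.74268404 -0.58536978] 127.65882352941178 148.0392156862745 [np.float64(506.0), np.float64(488.0)]
```

Run:
```python
from h import *
sd[0]+=.002;sd[2]+=.004;np.save("sd.npy",sd)
a=rows(cur(),tool(sd,(0,0,.013),.09),2)
a=rows(a,tool(sd,(0,0,.013),0),6)
```

```text
max 0.17 0.02
[[-0.13, 0.03, 0.16], [-0.14, 0.03, 0.17]]
[[0.02, 0.0, -0.02], [0.02, 0.01, -0.01]]
max 0.3 0.0
[[0.0, 0.0, 0.3], [0.0, 0.0, 0.3], [0.0, 0.0, 0.3], [0.0, 0.0, 0.3], [0.0, 0.0, 0.3], [0.0, 0.0, 0.3]]
[[0.0, 0.0, 0.0], [0.0, 0.0, 0.0], [0.0, 0.0, 0.0], [0.0, 0.0, 0.0], [0.0, 0.0, 0.0], [0.0, 0.0, 0.0]]
```

Emit:
apply_moves:
  fingers: [1,1,1,1,1,1,1,1,1]
  travel:
    - [-0.13,0.03,0.16]
    - [-0.14,0.03,0.17]
    - [0,0,0.3]
    - [0,0,0.3]
    - [0,0,0.3]
    - [0,0,0.3]
    - [0,0,0.3]
    - [0,0,0.3]
    - [0,0,0]
  rotation:
    - [0.02,0,-0.02]
    - [0.02,0,-0.02]
    - [0,0,0]
    - [0,0,0]
    - [0,0,0]
    - [0,0,0]
    - [0,0,0]
    - [0,0,0]
    - [0,0,0]

```text
time: 6.7
tool_pos: [0.6259, -0.3243, 0.1088]
tcp_rot: [-1.658, -1.926, -0.604]
wrist_force: [-0.1, 0.5, -0.4]
width: 1.0
grip_force: 0.0
```

Run:
```python
from h import *
p,r=cur();g=tool(sd,(0,0,.013));print(p-g[0],np.degrees((r.inv()*g[1]).as_rotvec()),loc(sd[:3],p)*1e3)
for c,(x,y,w,h) in dict(top=(425,205,110,80),scene=(225,115,90,100)).items():
    cv2.imwrite(f"pics/g2_{c}.png",cv2.resize(cam(c)["image"][y:y+h,x:x+w,::-1],None,fx=5,fy=5,interpolation=2))
a=cv2.imread("pics/g2_top.png");b=cv2.imread("pics/g2_scene.png")
a=cv2.resize(a,(440,320));b=cv2.resize(b,(342,380));o=np.zeros((380,782,3),np.uint8);o[:320,:440]=a;o[:,440:]=b;cv2.imwrite("pics/g2.png",o)
```

```text
[-0.00071086  0.00318508 -0.00398864] [-0.2480829  -0.23695925  0.01693776] [-55.23208856   0.23532421]
```

View pics/g2.png

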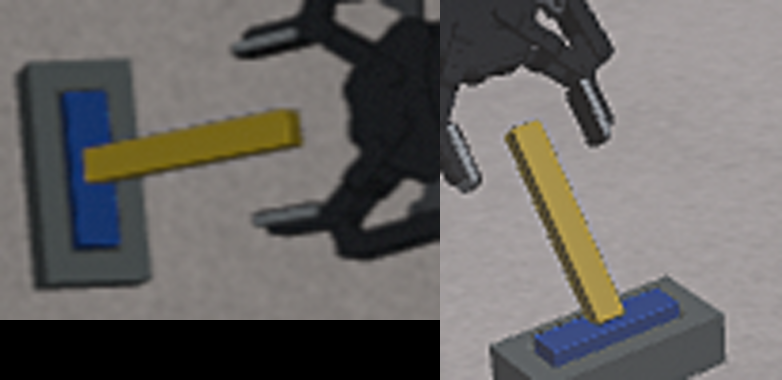

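The picture shows both fingers straddling the handle centrally, midpoint near crop (258,131) in the top view and (535,165) in the scene view. I back off 4 mm and close.

Emit:
apply_moves:
  fingers: [1,0,0,0,0,0,0,0,0,0]
  travel:
    - [0,0,-0.08]
    - [0,0,0]
    - [0,0,0]
    - [0,0,0]
    - [0,0,0]
    - [0,0,0]
    - [0,0,0]
    - [0,0,0]
    - [0,0,0]
    - [0,0,0]
  rotation:
    - [0.04,0.04,0]
    - [0,0,0]
    - [0,0,0]
    - [0,0,0]
    - [0,0,0]
    - [0,0,0]
    - [0,0,0]
    - [0,0,0]
    - [0,0,0]
    - [0,0,0]
  newtons: 70

```text
time: 7.8
tool_pos: [0.6277, -0.3295, 0.1149]
tcp_rot: [-1.656, -1.927, -0.604]
wrist_force: [-0.2, -2.0, 1.4]
width: 0.218
grip_force: 68.9
```

Run:
```python
from h import *
s=read_state();print(s)
np.savez("grasp.npz",p=s["tool_pos"],r=s["tcp_rot"])
p,r=cur();g=tool(sd,(0,0,.013));print(1e3*(p-g[0]),np.degrees((r.inv()*g[1]).as_rotvec()))
```

```text
{'time': 7.8, 'q': array([-0.72310764,  0.75458701,  1.26016908,  0.42855097,  1.69199284,
       -0.94686111]), 'joint_vel': array([ 0.00051744, -0.00016979, -0.00012406,  0.000144  ,  0.00069586,
        0.00061304]), 'joint_torque': array([ 1.33477997e+00, -6.90414906e+01, -3.05994701e+01,  2.07685255e+00,
        2.86954232e+00,  3.61101364e-02]), 'tool_pos': array([ 0.62768064, -0.3294678 ,  0.11491425]), 'tcp_rot': array([-1.65629971, -1.92731176, -0.60384231]), 'wrist_force': array([-0.20572947, -2.04822469,  1.37580666]), 'torque': array([-0.36928617, -0.08812077,  0.06165991]), 'grip_force': 68.90288472175598, 'width': 0.21768720197069397}
[ 1.03887415 -1.94399506  2.16909025] [-0.27747806 -0.23109883  0.10222513]
```

```bash
cat >> h.py <<'E'
import os
if os.path.exists("grasp.npz"):
    G=np.load("grasp.npz");GR=R.from_rotvec(G["r"]);HR=R.from_euler("z",sd[2]);HP=np.array([sd[0],sd[1],.013])
    relp=HR.inv().apply(G["p"]-HP);relr=HR.inv()*GR
    def at(pose,org):
        r=R.from_euler("z",pose[2]);return W(pose[:3],org)[0]+r.apply(relp),r*relr
    def where(pose):
        p,r=cur();o=r*relr.inv();q=p-o.apply(relp)
        print("scraper in frame mm",1e3*loc(pose[:3],q),"z",1e3*q[2],"rot",np.degrees((R.from_euler("z",pose[2]).inv()*o).as_rotvec()))
E
python3 - <<'E'
from h import *
a=rows(cur(),at(sd,(0,0,.103)),4)
a=rows(a,at(st,(-.14,-.04,.103)),8)
a=rows(a,at(st,(-.12,-.04,.080)),1)
a=rows(a,at(st,(.061,-.04,.080)),6)
print(at(st,(.061,-.04,.08)))
E
```

```text
max 0.35 0.0
[[0.29, 0.0, -0.34], [0.29, 0.0, -0.34], [0.29, 0.0, -0.35], [0.29, 0.0, -0.34]]
[[0.0, 0.0, 0.0], [0.0, 0.0, 0.0], [0.0, 0.0, 0.0], [0.0, 0.0, 0.0]]
max 0.52 0.15
[[0.52, 0.32, 0.44], [0.52, 0.33, 0.44], [0.51, 0.34, 0.43], [0.51, 0.36, 0.43], [0.5, 0.37, 0.42], [0.5, 0.38, 0.42], [0.49, 0.4, 0.41], [0.48, 0.41, 0.41]]
[[0.12, 0.0, -0.15], [0.13, 0.0, -0.15], [0.12, 0.0, -0.15], [0.13, 0.0, -0.15], [0.12, 0.0, -0.14], [0.13, 0.0, -0.15], [0.12, 0.0, -0.14], [0.13, 0.0, -0.15]]
max 0.61 0.0
[[0.01, 0.01, 0.61]]
[[0.0, 0.0, 0.0]]
max 0.46 0.0
[[0.46, 0.0, 0.39], [0.46, 0.0, 0.39], [0.46, 0.0, 0.39], [0.46, 0.0, 0.39], [0.46, 0.01, 0.39], [0.46, 0.0, 0.38]]
[[0.0, 0.0, 0.0], [0.0, 0.0, 0.0], [0.0, 0.0, 0.0], [0.0, 0.0, 0.0], [0.0, 0.0, 0.0], [0.0, 0.0, 0.0]]
(array([0.65063839, 0.15157326, 0.18191425]), Rotation.from_matrix(array([[-0.2339812 ,  0.95120915, -0.20113169],
                            [ 0.72670421,  0.30853629,  0.61376408],
                            [ 0.64587444, -0.00255399, -0.76343938]])))
```

Emit:
apply_moves:
  fingers: [0,0,0,0,0,0]
  travel:
    - [0.13,0,-0.15]
    - [0.2,0,-0.24]
    - [0.29,0,-0.34]
    - [0.29,0,-0.34]
    - [0.25,0,-0.3]
    - [0,0,0]
  rotation:
    - [0,0,0]
    - [0,0,0]
    - [0,0,0]
    - [0,0,0]
    - [0,0,0]
    - [0,0,0]

```text
time: 8.4
tool_pos: [0.6297, -0.3304, 0.2105]
tcp_rot: [-1.659, -1.935, -0.606]
wrist_force: [0.0, 0.7, -1.2]
width: 0.229
grip_force: 68.5
```

Emit:
apply_moves:
  fingers: [0,0,0,0,0,0,0,0,0,0]
  travel:
    - [0.26,0.16,0.22]
    - [0.52,0.32,0.44]
    - [0.52,0.33,0.44]
    - [0.51,0.34,0.43]
    - [0.51,0.36,0.43]
    - [0.5,0.37,0.42]
    - [0.5,0.38,0.42]
    - [0.49,0.4,0.41]
    - [0.22,0.25,0.19]
    - [0,0,0]
  rotation:
    - [0.06,0,-0.07]
    - [0.12,0,-0.15]
    - [0.13,0,-0.15]
    - [0.12,0,-0.15]
    - [0.13,0,-0.15]
    - [0.12,0,-0.14]
    - [0.13,0,-0.15]
    - [0.12,0,-0.14]
    - [0.07,0,-0.08]
    - [0,0,0]

```text
time: 9.4
tool_pos: [0.7115, -0.0352, 0.2035]
tcp_rot: [-1.476, -2.037, -0.538]
wrist_force: [-0.4, 0.2, -2.0]
width: 0.221
grip_force: 68.6
```

Run:
```python
from h import *
where(st);s=read_state();print(s["q"],s["width"])
for c in("top","scene"): cv2.imwrite(f"pics/c_{c}.png",cam(c)["image"][:,:,::-1])
a=cv2.imread("pics/c_top.png")[135:340,200:480];b=cv2.imread("pics/c_scene.png")[130:400,220:480]
o=np.zeros((380,800,3),np.uint8);a=cv2.resize(a,(420,307));b=cv2.resize(b,(366,380));o[:307,:420]=a;o[:,430:796]=b;cv2.imwrite("pics/c.png",o)
a=rows(cur(),at(st,(-.12,-.04,.080)),3)
a=rows(a,at(st,(.061,-.04,.080)),6)
```

```text
scraper in frame mm [-135.16077016  -40.64953868] z 101.72160521767573 rot [ 0.08561934 -0.14769602  0.28595509]
[-0.33793538  0.60888967  1.32696402  0.53964971  1.67068355 -0.73021702] 0.2212182591751154
max 0.19 0.01
[[0.0, 0.0, 0.19], [0.0, 0.01, 0.19], [0.01, 0.0, 0.19]]
[[-0.01, 0.0, 0.0], [-0.01, -0.01, 0.0], [-0.01, 0.0, 0.0]]
max 0.46 0.0
[[0.46, 0.0, 0.39], [0.46, 0.0, 0.39], [0.46, 0.0, 0.39], [0.46, 0.01, 0.39], [0.46, 0.0, 0.39], [0.46, 0.01, 0.39]]
[[0.0, 0.0, 0.0], [0.0, 0.0, 0.0], [0.0, 0.0, 0.0], [0.0, 0.0, 0.0], [0.0, 0.0, 0.0], [0.0, 0.0, 0.0]]
```

View pics/c.png

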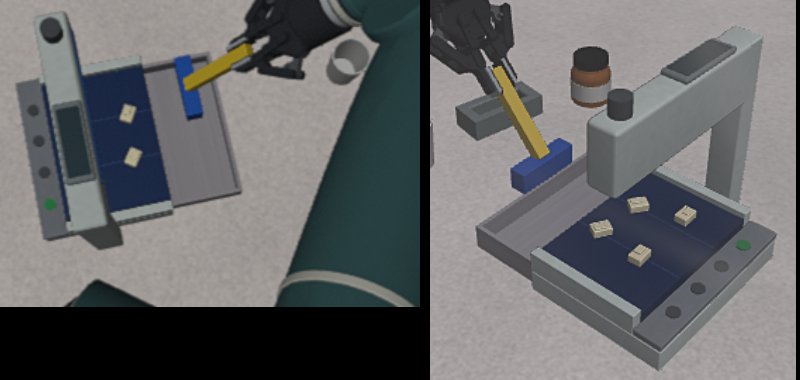

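The scraper is held over the tray (top crop block at (188,88)), and the chips, jar and beaker are undisturbed. The block looks a little turned, so I check it numerically against the model.

Run:
```python
from h import *
p,r=cur();o=r*relr.inv();q=p-o.apply(relp)
a=np.array([-np.sin(TH),0,np.cos(TH)])
for c in("top","scene"):
    im=cam(c)["image"].astype(int)
    P=np.array([[-.012,-.045,.03],[.012,-.045,.03],[.012,.045,.03],[-.012,.045,.03],[0,0,.03],np.array([0,0,.03])+a*.08])
    print(c,proj(c,o.apply(P)+q).round(1).tolist())
    m=((im[:,:,2]>im[:,:,0]*1.9)&(im[:,:,2]>im[:,:,1]*1.4)&(im[:,:,2]>85)).astype("uint8")
    n,l,s,ce=cv2.connectedComponentsWithStats(m);
    for k in range(1,n):
        if s[k,4]>100:
            v,u=np.nonzero(l==k);b=cv2.minAreaRect(np.c_[u,v].astype(np.float32));print("blue",s[k].tolist(),cv2.boxPoints(b).round(1).tolist())
    m=((im[:,:,0]>im[:,:,2]*1.9)&(im[:,:,0]>80)).astype("uint8");n,l,s,ce=cv2.connectedComponentsWithStats(m)
    for k in range(1,n):
        if s[k,4]>100:
            v,u=np.nonzero(l==k);print("yel",cv2.boxPoints(cv2.minAreaRect(np.c_[u,v].astype(np.float32))).round(1).tolist())
```

```text
top [[327.2, 171.4], [316.4, 173.6], [325.1, 212.9], [336.1, 210.7], [326.2, 192.0], [351.7, 178.0]]
blue [318, 172, 19, 41, 350] [[317.1000061035156, 174.0], [328.29998779296875, 171.6999969482422], [336.3999938964844, 210.10000610351562], [325.20001220703125, 212.39999389648438]]
yel [[322.1000061035156, 188.10000610351562], [367.0, 162.39999389648438], [371.5, 170.39999389648438], [326.6000061035156, 196.10000610351562]]
scene [[276.1, 249.4], [285.9, 254.9], [320.7, 232.3], [311.1, 227.4], [298.9, 240.7], [276.7, 201.5]]
blue [361, 17, 95, 27, 1364] [[360.79998779296875, 25.899999618530273], [451.5, 9.899999618530273], [455.5, 32.70000076293945], [364.79998779296875, 48.70000076293945]]
blue [308, 47, 47, 44, 1022] [[307.79998779296875, 53.099998474121094], [352.79998779296875, 44.70000076293945], [360.6000061035156, 86.0999984741211], [315.6000061035156, 94.5999984741211]]
blue [152, 54, 54, 72, 1048] [[151.8000030517578, 56.5], [174.6999969482422, 46.29999923706055], [207.10000610351562, 118.69999694824219], [184.1999969482422, 129.0]]
blue [277, 227, 43, 40, 540] [[275.29998779296875, 249.10000610351562], [314.20001220703125, 224.39999389648438], [325.0, 241.5], [286.1000061035156, 266.20001220703125]]
yel [[258.3999938964844, 181.10000610351562], [269.29998779296875, 175.0], [304.20001220703125, 237.1999969482422], [293.3999938964844, 243.3000030517578]]
```

Emit:
apply_moves:
  fingers: [0,0,0,0,0,0,0,0,0,0,0,0]
  travel:
    - [0,0,0.19]
    - [0,0,0.19]
    - [0,0,0.19]
    - [0.34,0,0.29]
    - [0.34,0,0.29]
    - [0.34,0,0.29]
    - [0.34,0,0.29]
    - [0.34,0,0.29]
    - [0.34,0,0.29]
    - [0.34,0,0.29]
    - [0.34,0,0.29]
    - [0,0,0]
  rotation:
    - [0,0,0]
    - [0,0,0]
    - [0,0,0]
    - [0,0,0]
    - [0,0,0]
    - [0,0,0]
    - [0,0,0]
    - [0,0,0]
    - [0,0,0]
    - [0,0,0]
    - [0,0,0]
    - [0,0,0]

```text
time: 10.8
tool_pos: [0.6488, 0.1517, 0.1826]
tcp_rot: [-1.477, -2.037, -0.539]
wrist_force: [0.3, -0.6, -1.4]
width: 0.224
grip_force: 68.7
```

Run:
```python
from h import *
where(st);s=read_state();print(s["q"],s["wrist_force"])
b=cam("scene")["image"][130:400,220:480,::-1];cv2.imwrite("pics/d.png",cv2.resize(b,None,fx=2.2,fy=2.2))
a=rows(cur(),at(st,(.062,-.041,.060)),4)
```

```text
scraper in frame mm [ 61.97838491 -37.9378586 ] z 80.79140867311814 rot [ 0.05576409 -0.13655932  0.20571447]
[-0.12028391  0.44870167  1.60797856  0.63005635  1.45958822 -0.63074673] [ 0.2773999  -0.6335009  -1.41615954]
max 0.09 0.01
[[-0.06, 0.01, 0.08], [-0.06, 0.01, 0.09], [-0.06, 0.02, 0.08], [-0.06, 0.01, 0.09]]
[[-0.01, 0.0, 0.0], [0.0, 0.0, 0.01], [-0.01, 0.0, 0.0], [0.0, -0.01, 0.01]]
```

View pics/d.png

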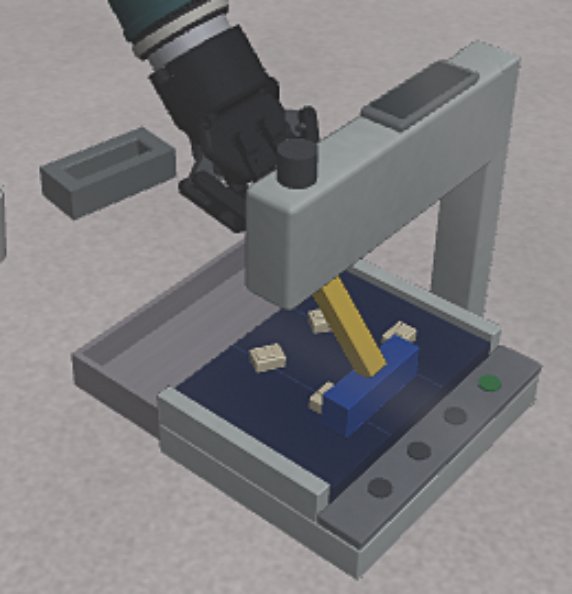

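The block hangs behind the chips under the beam (picture (370,385)), chip 1 shows at its front left (322,398) well within its width, and the gripper is clear of the beam. Now lower it.

Emit:
apply_moves:
  fingers: [0,0,0,0,0]
  travel:
    - [-0.06,0.01,0.08]
    - [-0.06,0.01,0.09]
    - [-0.06,0.02,0.08]
    - [-0.06,0.01,0.09]
    - [0,0,0]
  rotation:
    - [0,0,0]
    - [0,0,0]
    - [0,0,0]
    - [0,0,0]
    - [0,0,0]

```text
time: 11.35
tool_pos: [0.6518, 0.1503, 0.1599]
tcp_rot: [-1.482, -2.034, -0.538]
wrist_force: [-0.5, -0.8, -1.7]
width: 0.224
grip_force: 68.7
```

Emit:
apply_moves:
  fingers: [0,0,0]
  travel:
    - [-0.026,0,0.03]
    - [-0.026,0,0.03]
    - [0,0,0]
  rotation:
    - [0,0,0]
    - [0,0,0]
    - [0,0,0]

```text
time: 11.65
tool_pos: [0.6522, 0.1505, 0.1574]
tcp_rot: [-1.481, -2.036, -0.54]
wrist_force: [-0.2, -0.1, -2.3]
width: 0.22
grip_force: 68.7
```

Run:
```python
from h import *
where(st)
```

```text
scraper in frame mm [ 59.62881261 -41.08234993] z 55.508260112602 rot [ 0.03717935 -0.05798652  0.01802274]
```

Emit:
apply_moves:
  fingers: [0,0,0]
  travel:
    - [-0.013,0,0.0153]
    - [-0.013,0,0.0153]
    - [0,0,0]
  rotation:
    - [0,0,0]
    - [0,0,0]
    - [0,0,0]

```text
time: 11.95
tool_pos: [0.6525, 0.1505, 0.1568]
tcp_rot: [-1.481, -2.037, -0.541]
wrist_force: [-1.7, -2.0, 3.9]
width: 0.223
grip_force: 69.5
```

Emit:
apply_moves:
  fingers: [0,0]
  travel:
    - [-0.013,0,0.0153]
    - [0,0,0]
  rotation:
    - [0,0,0]
    - [0,0,0]

```text
time: 12.15
tool_pos: [0.6526, 0.1504, 0.1567]
tcp_rot: [-1.48, -2.037, -0.542]
wrist_force: [-1.6, -4.6, 7.6]
width: 0.224
grip_force: 70.0
```

Emit:
apply_moves:
  fingers: [0,0,0,0,0,0]
  travel:
    - [-0.09,0,-0.076]
    - [-0.177,0,-0.1497]
    - [-0.177,0,-0.1497]
    - [-0.177,0,-0.1497]
    - [-0.177,0,-0.1497]
    - [-0.177,0,-0.1497]
  rotation:
    - [0,0,0]
    - [0,0,0]
    - [0,0,0]
    - [0,0,0]
    - [0,0,0]
    - [0,0,0]

```text
time: 12.75
tool_pos: [0.6724, 0.0888, 0.1544]
tcp_rot: [-1.482, -2.036, -0.54]
wrist_force: [-0.6, 2.7, 4.1]
width: 0.221
grip_force: 69.1
```

Run:
```python
from h import *
where(st)
```

```text
scraper in frame mm [ -5.33678463 -41.58850953] z 52.59569029560586 rot [ 0.01838334 -0.06067371  0.0025007 ]
```

Emit:
apply_moves:
  fingers: [0,0,0,0,0,0,0,0]
  travel:
    - [-0.177,0,-0.1497]
    - [-0.177,0,-0.1497]
    - [-0.177,0,-0.1497]
    - [-0.177,0,-0.1497]
    - [-0.177,0,-0.1497]
    - [-0.16,0,-0.135]
    - [-0.08,0,-0.068]
    - [0,0,0]
  rotation:
    - [0,0,0]
    - [0,0,0]
    - [0,0,0]
    - [0,0,0]
    - [0,0,0]
    - [0,0,0]
    - [0,0,0]
    - [0,0,0]

```text
time: 13.55
tool_pos: [0.6953, 0.0183, 0.1545]
tcp_rot: [-1.483, -2.037, -0.54]
wrist_force: [-1.4, -0.2, 6.7]
width: 0.222
grip_force: 69.7
```

Run:
```python
from h import *
where(st)
for c in("top","scene"): cv2.imwrite(f"pics/e_{c}.png",cam(c)["image"][:,:,::-1])
a=cv2.imread("pics/e_top.png")[135:340,200:480];b=cv2.imread("pics/e_scene.png")[130:400,220:480]
o=np.zeros((380,800,3),np.uint8);a=cv2.resize(a,(420,307));b=cv2.resize(b,(366,380));o[:307,:420]=a;o[:,430:796]=b;cv2.imwrite("pics/e.png",o)
```

```text
scraper in frame mm [-79.52060759 -41.99735213] z 52.5393279746013 rot [ 0.00547184  0.01381474 -0.03362444]
```

View pics/e.png

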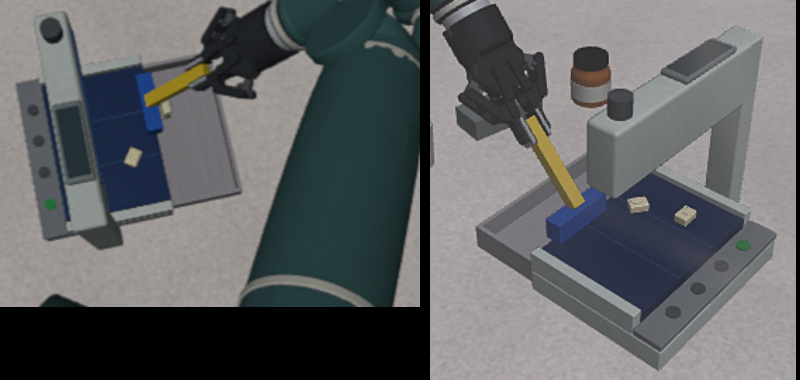

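Both far-half chips are off the plate (one shows in the tray at top crop (166,110)), and chips 2 and 4 still lie on the near half. Now the second stroke.

Run:
```python
from h import *
a=rows(cur(),at(st,(-.088,-.042,.055)),1)
a=rows(a,at(st,(-.095,-.042,.085)),2)
a=rows(a,at(st,(-.095,.046,.082)),3)
a=rows(a,at(st,(.061,.046,.080)),6)
```

```text
max 0.15 0.01
[[-0.1, 0.0, -0.15]]
[[0.0, 0.01, 0.0]]
max 0.28 0.0
[[0.14, 0.0, -0.27], [0.14, 0.0, -0.28]]
[[0.0, 0.0, 0.0], [0.0, 0.0, 0.0]]
max 0.59 0.0
[[-0.01, -0.59, 0.02], [-0.01, -0.59, 0.02], [-0.02, -0.58, 0.02]]
[[0.0, 0.0, 0.0], [0.0, 0.0, 0.0], [0.0, 0.0, 0.0]]
max 0.4 0.0
[[0.39, 0.0, 0.34], [0.39, 0.0, 0.34], [0.39, 0.0, 0.34], [0.4, 0.0, 0.34], [0.39, 0.01, 0.34], [0.4, 0.0, 0.34]]
[[0.0, 0.0, 0.0], [0.0, 0.0, 0.0], [0.0, 0.0, 0.0], [0.0, 0.0, 0.0], [0.0, 0.0, 0.0], [0.0, 0.0, 0.0]]
```

Emit:
apply_moves:
  fingers: [0,0,0,0,0,0,0]
  travel:
    - [-0.1,0,-0.15]
    - [0.14,0,-0.27]
    - [0.14,0,-0.28]
    - [0,-0.59,0]
    - [0,-0.59,0]
    - [0,-0.58,0]
    - [0,0,0]
  rotation:
    - [0,0,0]
    - [0,0,0]
    - [0,0,0]
    - [0,0,0]
    - [0,0,0]
    - [0,0,0]
    - [0,0,0]

```text
time: 14.35
tool_pos: [0.6136, -0.0241, 0.188]
tcp_rot: [-1.483, -2.035, -0.538]
wrist_force: [0.6, 0.6, -1.5]
width: 0.22
grip_force: 69.5
```

Run:
```python
from h import *
where(st)
for c in("top","scene"):
    cam(c)
    for r in regions_of(c,"chip1")[:6]:
        m=cv2.moments(r["mask"].astype("uint8"),True);uv=(m["m10"]/m["m00"],m["m01"]/m["m00"]);print(c,np.round(uv),round(r["p"],2),"plate",(1e3*loc(st[:3],onz(c,uv,.061))).round(),"tray",(1e3*loc(st[:3],onz(c,uv,.013))).round())
a=rows(cur(),at(st,(.061,.047,.080)),7)
```

```text
scraper in frame mm [-95.0621335   48.93924255] z 86.10887399933354 rot [ 0.12867743  0.01462477 -0.04180246]
top [310. 210.] 0.61 plate [-100.  -26.] tray [-102.  -39.]
top [288. 240.] 0.45 plate [-37.  32.] tray [-36.  22.]
scene [367. 275.] 0.72 plate [-38.  34.] tray [-73.  82.]
scene [338. 182.] 0.71 plate [-302.  259.] tray [-356.  323.]
scene [401. 283.] 0.68 plate [22. 57.] tray [ -9. 106.]
max 0.33 0.01
[[0.33, 0.0, 0.3], [0.33, 0.0, 0.3], [0.33, -0.01, 0.3], [0.33, 0.0, 0.3], [0.33, -0.01, 0.3], [0.32, 0.0, 0.3], [0.33, -0.01, 0.3]]
[[0.0, 0.0, 0.0], [0.0, 0.0, 0.0], [0.0, 0.0, 0.0], [0.0, 0.0, 0.0], [0.0, 0.0, 0.0], [0.0, 0.0, 0.0], [0.01, 0.01, 0.01]]
```

Emit:
apply_moves:
  fingers: [0,0,0,0,0,0,0,0]
  travel:
    - [0.33,0,0.3]
    - [0.33,0,0.3]
    - [0.33,0,0.3]
    - [0.33,0,0.3]
    - [0.33,0,0.3]
    - [0.33,0,0.3]
    - [0.33,0,0.3]
    - [0,0,0]
  rotation:
    - [0,0,0]
    - [0,0,0]
    - [0,0,0]
    - [0,0,0]
    - [0,0,0]
    - [0,0,0]
    - [0,0,0]
    - [0,0,0]

```text
time: 15.35
tool_pos: [0.5658, 0.1293, 0.1818]
tcp_rot: [-1.477, -2.037, -0.539]
wrist_force: [-0.1, -0.8, -2.5]
width: 0.222
grip_force: 69.5
```

Run:
```python
from h import *
where(st)
b=cam("scene")["image"][130:400,220:480,::-1];cv2.imwrite("pics/f.png",cv2.resize(b,None,fx=2.2,fy=2.2))
a=rows(cur(),at(st,(.061,.047,.057)),4)
```

```text
scraper in frame mm [65.89243927 47.94460885] z 80.04500623217909 rot [ 0.07948998 -0.14158418  0.20934229]
max 0.09 0.01
[[-0.09, 0.0, 0.08], [-0.08, 0.0, 0.08], [-0.09, 0.0, 0.07], [-0.08, 0.01, 0.08]]
[[-0.01, 0.0, 0.0], [0.0, 0.0, 0.01], [-0.01, -0.01, 0.0], [0.0, 0.0, 0.01]]
```

View pics/f.png

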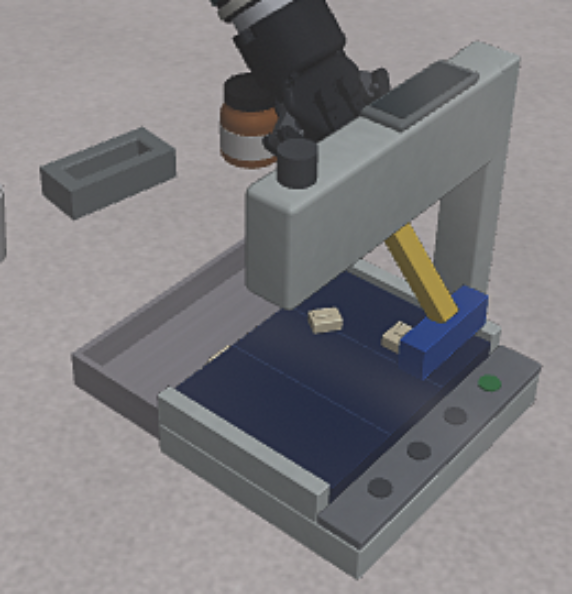

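The block is behind chip 2 (398,335), chip 4 lies at (325,320), and a chip peeks from the tray at (218,353). I shift 5 mm to the far side for margin and lower.

Emit:
apply_moves:
  fingers: [0,0,0,0,0]
  travel:
    - [-0.09,0.05,0.08]
    - [-0.08,0.05,0.08]
    - [-0.09,0,0.07]
    - [-0.08,0,0.08]
    - [0,0,0]
  rotation:
    - [0,0,0]
    - [0,0,0]
    - [0,0,0]
    - [0,0,0]
    - [0,0,0]

```text
time: 15.9
tool_pos: [0.5728, 0.1242, 0.1574]
tcp_rot: [-1.482, -2.034, -0.538]
wrist_force: [0.4, 0.0, -2.4]
width: 0.22
grip_force: 69.5
```

Emit:
apply_moves:
  fingers: [0,0,0]
  travel:
    - [-0.013,0,0.0153]
    - [-0.013,0,0.0153]
    - [0,0,0]
  rotation:
    - [0,0,0]
    - [0,0,0]
    - [0,0,0]

```text
time: 16.2
tool_pos: [0.5735, 0.1247, 0.157]
tcp_rot: [-1.481, -2.036, -0.54]
wrist_force: [-0.1, 0.7, -1.9]
width: 0.225
grip_force: 69.5
```

Run:
```python
from h import *
where(st)
```

```text
scraper in frame mm [58.97294136 41.74816384] z 55.137209372536574 rot [ 0.0155683  -0.05245567  0.0132471 ]
```

Emit:
apply_moves:
  fingers: [0,0,0]
  travel:
    - [-0.013,0,0.0153]
    - [-0.013,0,0.0153]
    - [0,0,0]
  rotation:
    - [0,0,0]
    - [0,0,0]
    - [0,0,0]

```text
time: 16.5
tool_pos: [0.5735, 0.1248, 0.1552]
tcp_rot: [-1.481, -2.036, -0.54]
wrist_force: [0.4, -0.1, 0.1]
width: 0.222
grip_force: 69.8
```

Emit:
apply_moves:
  fingers: [0,0]
  travel:
    - [-0.007,0,0.008]
    - [0,0,0]
  rotation:
    - [0,0,0]
    - [0,0,0]

```text
time: 16.7
tool_pos: [0.5736, 0.1247, 0.1551]
tcp_rot: [-1.481, -2.037, -0.541]
wrist_force: [-1.0, -1.7, 1.9]
width: 0.224
grip_force: 70.2
```

Emit:
apply_moves:
  fingers: [0,0,0,0,0,0,0]
  travel:
    - [-0.007,0,0.008]
    - [-0.09,0,-0.076]
    - [-0.177,0,-0.1497]
    - [-0.177,0,-0.1497]
    - [-0.177,0,-0.1497]
    - [-0.177,0,-0.1497]
    - [-0.177,0,-0.1497]
  rotation:
    - [0,0,0]
    - [0,0,0]
    - [0,0,0]
    - [0,0,0]
    - [0,0,0]
    - [0,0,0]
    - [0,0,0]

```text
time: 17.4
tool_pos: [0.5935, 0.0631, 0.154]
tcp_rot: [-1.481, -2.036, -0.541]
wrist_force: [-0.7, 2.2, 2.1]
width: 0.22
grip_force: 69.8
```

Emit:
apply_moves:
  fingers: [0,0,0,0,0,0,0,0]
  travel:
    - [-0.177,0,-0.1497]
    - [-0.177,0,-0.1497]
    - [-0.177,0,-0.1497]
    - [-0.177,0,-0.1497]
    - [-0.177,0,-0.1497]
    - [-0.16,0,-0.135]
    - [-0.1,0,-0.085]
    - [0,0,0]
  rotation:
    - [0,0,0]
    - [0,0,0]
    - [0,0,0]
    - [0,0,0]
    - [0,0,0]
    - [0,0,0]
    - [0,0,0]
    - [0,0,0]

```text
time: 18.2
tool_pos: [0.6169, -0.0089, 0.1537]
tcp_rot: [-1.483, -2.037, -0.54]
wrist_force: [-0.5, -1.2, 6.9]
width: 0.217
grip_force: 70.6
```

Run:
```python
from h import *
where(st)
for c in("top","scene"):
    cam(c)
    for r in regions_of(c,"chip1")[:6]:
        m=cv2.moments(r["mask"].astype("uint8"),True);uv=(m["m10"]/m["m00"],m["m01"]/m["m00"]);print(c,np.round(uv),round(r["p"],2),"plate",(1e3*loc(st[:3],onz(c,uv,.061))).round(),"tray",(1e3*loc(st[:3],onz(c,uv,.013))).round())
a=rows(cur(),at(st,(-.09,.042,.055)),1)
a=rows(a,at(st,(-.1,.042,.103)),3)
a=rows(a,at(sd,(0,0,.103)),10)
```

```text
scraper in frame mm [-81.66491227  40.94576058] z 51.79921526137166 rot [ 0.00473734  0.03220024 -0.03077572]
top [317. 247.] 0.61 plate [-98.  62.] tray [-100.   54.]
top [310. 209.] 0.56 plate [-99. -28.] tray [-102.  -41.]
top [304. 207.] 0.52 plate [-88. -35.] tray [-90. -48.]
top [249. 223.] 0.39 plate [ 41. -23.] tray [ 45. -36.]
max 0.16 0.02
[[-0.09, -0.02, -0.16]]
[[0.0, 0.02, 0.0]]
max 0.29 0.0
[[0.15, 0.0, -0.29], [0.16, 0.0, -0.28], [0.15, -0.01, -0.29]]
[[0.0, 0.0, 0.0], [0.0, 0.0, 0.0], [0.0, 0.0, 0.0]]
max 0.46 0.12
[[-0.44, -0.17, -0.37], [-0.44, -0.17, -0.38], [-0.45, -0.16, -0.38], [-0.45, -0.15, -0.38], [-0.45, -0.13, -0.38], [-0.45, -0.13, -0.38], [-0.45, -0.12, -0.38], [-0.46, -0.1, -0.39], [-0.46, -0.1, -0.38], [-0.45, -0.08, -0.39]]
[[-0.1, 0.0, 0.12], [-0.1, 0.0, 0.12], [-0.1, 0.0, 0.12], [-0.1, 0.0, 0.12], [-0.1, 0.0, 0.12], [-0.1, 0.0, 0.12], [-0.1, 0.0, 0.12], [-0.1, 0.0, 0.11], [-0.1, 0.0, 0.12], [-0.1, 0.0, 0.11]]
```

Emit:
apply_moves:
  fingers: [0,0,0,0,0]
  travel:
    - [-0.09,0,-0.16]
    - [0.15,0,-0.29]
    - [0.16,0,-0.28]
    - [0.15,0,-0.29]
    - [0,0,0]
  rotation:
    - [0,0,0]
    - [0,0,0]
    - [0,0,0]
    - [0,0,0]
    - [0,0,0]

```text
time: 18.9
tool_pos: [0.6244, -0.0264, 0.2084]
tcp_rot: [-1.483, -2.042, -0.544]
wrist_force: [0.5, -0.7, -1.0]
width: 0.22
grip_force: 69.6
```

Run:
```python
from h import *
where(st)
for c in("top","scene"):
    cam(c)
    for r in regions_of(c,"chip1")[:6]:
        m=cv2.moments(r["mask"].astype("uint8"),True);uv=(m["m10"]/m["m00"],m["m01"]/m["m00"]);print(c,np.round(uv),round(r["p"],2),"plate",(1e3*loc(st[:3],onz(c,uv,.061))).round(),"tray",(1e3*loc(st[:3],onz(c,uv,.013))).round())
a=rows(cur(),at(sd,(0,0,.103)),10)
```

```text
scraper in frame mm [-100.86044614   38.60283401] z 106.32521857137752 rot [-0.29518503  0.1824368  -0.01437711]
max 0.46 0.12
[[-0.44, -0.18, -0.38], [-0.45, -0.17, -0.38], [-0.45, -0.16, -0.38], [-0.45, -0.15, -0.38], [-0.45, -0.14, -0.38], [-0.45, -0.13, -0.39], [-0.46, -0.12, -0.39], [-0.45, -0.11, -0.39], [-0.46, -0.09, -0.39], [-0.46, -0.09, -0.38]]
[[-0.1, 0.0, 0.12], [-0.1, 0.0, 0.12], [-0.1, 0.0, 0.12], [-0.1, 0.0, 0.12], [-0.1, 0.0, 0.12], [-0.1, 0.0, 0.12], [-0.1, 0.0, 0.11], [-0.1, 0.0, 0.12], [-0.11, 0.0, 0.11], [-0.1, 0.0, 0.12]]
```

Emit:
apply_moves:
  fingers: [0,0,0,0,0,0,0,0,0,0,0,0]
  travel:
    - [-0.22,-0.09,-0.19]
    - [-0.44,-0.18,-0.38]
    - [-0.45,-0.17,-0.38]
    - [-0.45,-0.16,-0.38]
    - [-0.45,-0.15,-0.38]
    - [-0.45,-0.14,-0.38]
    - [-0.45,-0.13,-0.39]
    - [-0.46,-0.12,-0.39]
    - [-0.45,-0.11,-0.39]
    - [-0.46,-0.09,-0.39]
    - [-0.22,-0.05,-0.19]
    - [0,0,0]
  rotation:
    - [-0.05,0,0.06]
    - [-0.1,0,0.12]
    - [-0.1,0,0.12]
    - [-0.1,0,0.12]
    - [-0.1,0,0.12]
    - [-0.1,0,0.12]
    - [-0.1,0,0.12]
    - [-0.1,0,0.12]
    - [-0.1,0,0.12]
    - [-0.1,0,0.12]
    - [-0.05,0,0.06]
    - [0,0,0]

```text
time: 20.3
tool_pos: [0.6242, -0.332, 0.2046]
tcp_rot: [-1.661, -1.922, -0.603]
wrist_force: [-0.4, 0.1, -0.9]
width: 0.222
grip_force: 69.6
```

```bash
cat > chk.py <<'E'
from h import *
where(sd)
for c in("top","scene"):
    cam(c)
    for r in regions_of(c,"chip1")[:6]:
        m=cv2.moments(r["mask"].astype("uint8"),True);uv=(m["m10"]/m["m00"],m["m01"]/m["m00"]);print(c,np.round(uv),round(r["p"],2),"plate",(1e3*loc(st[:3],onz(c,uv,.061))).round(),"tray",(1e3*loc(st[:3],onz(c,uv,.013))).round())
# cream blobs on top image in station frame
im=cam("top")["image"].astype(int);m=((im.min(2)>140)&(im[:,:,0]-im[:,:,2]>20)).astype("uint8")
n,l,s,ce=cv2.connectedComponentsWithStats(m)
print([(ce[k].round().tolist(),int(s[k,4]),(1e3*loc(st[:3],onz("top",ce[k],.013))).round().tolist()) for k in range(1,n) if s[k,4]>8])
# scraper check against model
p,r=cur();o=r*relr.inv();q=p-o.apply(relp)
for c in("top","scene"):
    im=cam(c)["image"].astype(int)
    P=np.array([[-.012,-.045,.03],[.012,-.045,.03],[.012,.045,.03],[-.012,.045,.03]])
    print(c,"pred",proj(c,o.apply(P)+q).round(1).tolist())
    m=((im[:,:,2]>im[:,:,0]*1.9)&(im[:,:,2]>im[:,:,1]*1.4)&(im[:,:,2]>85)).astype("uint8");n,l,s,ce=cv2.connectedComponentsWithStats(m)
    for k in range(1,n):
        if s[k,4]>100:
            v,u=np.nonzero(l==k);print("blue",cv2.boxPoints(cv2.minAreaRect(np.c_[u,v].astype(np.float32))).round(1).tolist())
E
python3 chk.py
python3 - <<'E'
from h import *
a=rows(cur(),at(sd,(0,0,.045)),4)
E
```

```text
scraper in frame mm [-1.85985489  3.84984711] z 102.71777522103402 rot [ 0.16041067 -0.04454026 -0.26210752]
top [314. 236.] 0.56 plate [-96.  35.] tray [-98.  25.]
top [316. 247.] 0.55 plate [-96.  62.] tray [-98.  53.]
top [309. 208.] 0.49 plate [-100.  -30.] tray [-102.  -43.]
[]
top pred [[461.6, 218.7], [450.3, 219.2], [454.7, 261.1], [466.1, 260.6]]
blue [[451.6000061035156, 220.0], [462.1000061035156, 218.89999389648438], [466.70001220703125, 259.8999938964844], [456.1000061035156, 261.1000061035156]]
scene pred [[246.8, 168.0], [252.9, 172.1], [287.1, 159.5], [280.8, 155.6]]
blue [[361.0, 25.899999618530273], [451.20001220703125, 9.800000190734863], [455.29998779296875, 32.400001525878906], [365.0, 48.5]]
blue [[307.79998779296875, 53.099998474121094], [352.79998779296875, 44.70000076293945], [360.6000061035156, 86.0999984741211], [315.6000061035156, 94.5999984741211]]
blue [[151.8000030517578, 56.5], [191.8000030517578, 38.599998474121094], [225.8000030517578, 114.4000015258789], [185.6999969482422, 132.3000030517578]]
blue [[248.60000610351562, 166.89999389648438], [285.0, 153.5], [290.70001220703125, 169.10000610351562], [254.3000030517578, 182.5]]
max 0.22 0.01
[[-0.2, 0.01, 0.22], [-0.2, 0.01, 0.22], [-0.2, 0.01, 0.22], [-0.19, 0.02, 0.21]]
[[0.0, 0.0, 0.0], [0.0, 0.0, 0.0], [-0.01, -0.01, -0.01], [0.0, 0.0, 0.0]]
```

All four chips are in the tray (three seen now, the fourth at (-90,-48) before). Next, align over the socket.

Emit:
apply_moves:
  fingers: [0,0,0,0,0,0]
  travel:
    - [-0.2,0.02,0.22]
    - [-0.2,0.02,0.22]
    - [-0.2,0.01,0.22]
    - [-0.19,0.02,0.21]
    - [0,0,0]
    - [0,0,0]
  rotation:
    - [0,0,0]
    - [0,0,0]
    - [0,0,0]
    - [0,0,0]
    - [0,0,0]
    - [0,0,0]

```text
time: 21.1
tool_pos: [0.6282, -0.3305, 0.146]
tcp_rot: [-1.657, -1.923, -0.603]
wrist_force: [0.1, 0.9, -2.5]
width: 0.219
grip_force: 69.5
```

Run:
```python
from h import *
where(sd)
a=rows(cur(),at(sd,(0,0,.0405)),2,3)
```

```text
scraper in frame mm [-0.8360267  -0.17802407] z 44.24507832706884 rot [ 0.1770268  -0.13468942 -0.07816946]
max 0.035 0.015
[[-0.015, -0.004, 0.034], [-0.015, -0.004, 0.035]]
[[-0.007, -0.011, -0.014], [-0.007, -0.012, -0.015]]
```

Emit:
apply_moves:
  fingers: [0,0,0,0]
  travel:
    - [-0.015,-0.004,0.034]
    - [-0.015,-0.004,0.035]
    - [0,0,0]
    - [0,0,0]
  rotation:
    - [-0.007,-0.011,-0.014]
    - [-0.007,-0.012,-0.015]
    - [0,0,0]
    - [0,0,0]

```text
time: 21.5
tool_pos: [0.6281, -0.33, 0.144]
tcp_rot: [-1.658, -1.93, -0.604]
wrist_force: [-0.7, 0.0, -0.9]
width: 0.22
grip_force: 69.5
```

```bash
python3 chk.py | grep -v tray;python3 - <<'E'
from h import *
where(sd)
a=rows(cur(),at(sd,(0,0,.030)),4,3)
E
```

```text
scraper in frame mm [-0.87200406 -0.56424489] z 41.96982305378096 rot [-0.10753617  0.14591297 -0.00633134]
[]
top pred [[454.5, 224.2], [443.9, 224.6], [447.8, 264.2], [458.6, 263.8]]
blue [[443.0, 224.3000030517578], [453.5, 223.10000610351562], [458.1000061035156, 262.8999938964844], [447.6000061035156, 264.1000061035156]]
scene pred [[247.5, 192.5], [253.4, 196.9], [286.6, 183.9], [280.5, 179.8]]
blue [[361.0, 25.700000762939453], [451.3999938964844, 10.0], [455.29998779296875, 32.70000076293945], [364.8999938964844, 48.400001525878906]]
blue [[307.79998779296875, 53.099998474121094], [352.79998779296875, 44.70000076293945], [360.6000061035156, 86.0999984741211], [315.6000061035156, 94.5999984741211]]
blue [[151.8000030517578, 56.5], [185.3000030517578, 41.5], [217.89999389648438, 114.19999694824219], [184.3000030517578, 129.1999969482422]]
blue [[248.89999389648438, 191.8000030517578], [283.8999938964844, 177.8000030517578], [289.8999938964844, 192.6999969482422], [254.89999389648438, 206.6999969482422]]
scraper in frame mm [-0.78702565 -0.52968108] z 41.6850020829215 rot [-0.09263019  0.13161369 -0.00533411]
max 0.047 0.006
[[-0.036, -0.002, 0.047], [-0.036, -0.002, 0.047], [-0.036, -0.001, 0.047], [-0.036, -0.002, 0.047]]
[[0.003, 0.006, 0.002], [0.003, 0.005, 0.002], [0.003, 0.006, 0.003], [0.003, 0.005, 0.002]]
```

Emit:
apply_moves:
  fingers: [0,0,0,0,0]
  travel:
    - [-0.036,-0.002,0.047]
    - [-0.036,-0.002,0.047]
    - [-0.036,-0.001,0.047]
    - [-0.036,-0.002,0.047]
    - [0,0,0]
  rotation:
    - [0,0,0]
    - [0,0,0]
    - [0,0,0]
    - [0,0,0]
    - [0,0,0]

```text
time: 22.2
tool_pos: [0.6277, -0.3298, 0.1335]
tcp_rot: [-1.657, -1.93, -0.606]
wrist_force: [-0.4, -1.4, 5.1]
width: 0.222
grip_force: 70.4
```

Run:
```python
from h import *
where(sd)
a=rows(cur(),at(sd,(0,0,.0135)),5,3)
```

```text
scraper in frame mm [-0.41932916 -0.20787741] z 31.542273691838872 rot [-0.14523604  0.07784191  0.00177028]
max 0.057 0.004
[[-0.046, 0.0, 0.056], [-0.046, 0.0, 0.056], [-0.046, 0.0, 0.056], [-0.046, 0.001, 0.056], [-0.046, 0.0, 0.057]]
[[0.004, 0.003, 0.003], [0.004, 0.003, 0.003], [0.003, 0.002, 0.003], [0.004, 0.003, 0.003], [0.003, 0.002, 0.004]]
```

Emit:
apply_moves:
  fingers: [0,0,0]
  travel:
    - [-0.046,0,0.056]
    - [-0.046,0,0.056]
    - [0,0,0]
  rotation:
    - [0.004,0,0.003]
    - [0.004,0,0.003]
    - [0,0,0]

```text
time: 22.5
tool_pos: [0.6283, -0.3327, 0.1308]
tcp_rot: [-1.66, -1.934, -0.605]
wrist_force: [-3.0, -9.9, 17.3]
width: 0.224
grip_force: 72.9
```

Run:
```python
from h import *
where(sd);print(read_state()["torque"])
```

```text
scraper in frame mm [-3.92951359 -0.72428006] z 28.510328555772805 rot [-0.29213534  0.36494726 -0.04215109]
[0.61931439 0.78200407 0.53774337]
```

It's catching on the socket's rim, so I lift off and measure any slip of the scraper in the grip against the home picture.

Emit:
apply_moves:
  fingers: [0,0,0,0,0]
  travel:
    - [0.046,0,-0.056]
    - [0.046,0,-0.056]
    - [0.07,0,-0.085]
    - [0.1,0,-0.12]
    - [0,0,0]
  rotation:
    - [0,0,0]
    - [0,0,0]
    - [0,0,0]
    - [0,0,0]
    - [0,0,0]

```text
time: 23.0
tool_pos: [0.6281, -0.3293, 0.1459]
tcp_rot: [-1.657, -1.93, -0.603]
wrist_force: [0.3, -0.8, -1.6]
width: 0.218
grip_force: 70.1
```

```bash
cat > slip.py <<'E'
from h import *
from scipy.optimize import minimize
a=np.array([-np.sin(TH),0,np.cos(TH)]);b=np.array([np.cos(TH),0,np.sin(TH)])
def pts(L0,L1): return np.array([np.array([0,0,.03])+a*l+b*s+np.array([0,t,0]) for l in(L0,L1) for s in(-.008,.008) for t in(-.01,.01)])
BL=lambda z0:np.array([(x,y,z) for x in(-.012,.012) for y in(-.045,.045) for z in(z0,.03)])
def fill(c,P):
    m=np.zeros((1920,2560),np.uint8);uv=proj(c,P)
    cv2.fillConvexPoly(m,cv2.convexHull(((uv+.5)*4-.5).round().astype(np.int32)),255);return cv2.resize(m,(640,480),interpolation=cv2.INTER_AREA)/255.
def yb(im):
    im=im.astype(int);y=(im[:,:,0]>im[:,:,2]*1.6)&(im[:,:,0]>60)
    bl=(im[:,:,2]>im[:,:,0]*1.6)&(im[:,:,2]>im[:,:,1]*1.2)&(im[:,:,2]>60);return y,bl
def fit(ims,T0,home):
    o0,q0=T0;obs={}
    for c in ims:
        uv=proj(c,o0.apply(np.r_[pts(0,.125),BL(0)])+q0);x0,y0=(uv.min(0)-8).astype(int);x1,y1=(uv.max(0)+8).astype(int)
        w=np.zeros((480,640),bool);w[y0:y1,x0:x1]=1;y,bl=yb(ims[c]);obs[c]=(y&w,bl&w,w)
    def cost(v):
        o=o0*R.from_euler("xyz",np.radians(v[3:6]));q=q0+o0.apply(v[:3]*1e-3);s=0
        for c,(y,bl,w) in obs.items():
            h=fill(c,o.apply(pts(0,.125 if home else .08))+q);k=fill(c,o.apply(BL(.022 if home else 0))+q)*(1-h)
            if home: s+=np.abs(h-y)[w].sum()
            else: # only the lower part of handle is unobstructed
                z=fill(c,o.apply(pts(.085,.2))+q);s+=(np.abs(h-y)*(1-z))[w].sum()
            s+=np.abs(k-bl)[w].sum()
        return s
    best=None
    for s0 in(2,-2,1):
        r=minimize(cost,np.zeros(6),method="Nelder-Mead",options=dict(initial_simplex=np.vstack([np.zeros(6),s0*np.eye(6)]),maxfev=1500,xatol=.02,fatol=.2))
        if best is None or r.fun<best.fun: best=r
    return best.x.round(2),round(best.fun,1),round(cost(np.zeros(6)),1)
T=lambda c:{c:cam(c)["image"]}
cur_im={c:cam(c)["image"] for c in("top","scene")}
home_im={c:cv2.imread(f"pics/{c}0.png")[:,:,::-1] for c in cur_im}
print("home",fit(home_im,(HR,HP),True))
p,r=cur();o=r*relr.inv();print("held",fit(cur_im,(o,p-o.apply(relp)),False))
E
python3 slip.py
python3 - <<'E'
from h import *
where(sd)
E
```

```text
home (array([-1.36, -0.69,  0.76, -0.44,  1.14, -0.27]), np.float64(332.7), np.float64(367.5))
held (array([ 4.37, -0.8 ,  6.96,  0.42,  0.12, -0.55]), np.float64(322.3), np.float64(583.0))
scraper in frame mm [-0.07198038 -0.18143929] z 42.90220636285373 rot [-0.0216812   0.12719182  0.02182678]
```

Run:
```python
from h import *
p,r=cur();o=r*relr.inv();q=p-o.apply(relp)
a=np.array([-np.sin(TH),0,np.cos(TH)]);b=np.array([np.cos(TH),0,np.sin(TH)])
def edges(P):return [(P[i],P[j]) for i in range(8) for j in range(i) if bin(i^j).count("1")==1]
B=np.array([(x,y,z) for x in(-.012,.012) for y in(-.045,.045) for z in(0,.03)])
H=np.array([np.array([0,0,.03])+a*l+b*s+np.array([0,t,0]) for l in(0,.125) for s in(-.008,.008) for t in(-.01,.01)])
S=np.array([(x,y,z) for x in(-.0135,.0135) for y in(-.0465,.0465) for z in(.034,.035)])
out=np.zeros((600,800,3),np.uint8)
for c,(x0,y0,w,h),ox in(("top",(425,205,66,80),0),("scene",(230,140,66,90),400)):
    k=6
    im=cv2.resize(cam(c)["image"][y0:y0+h,x0:x0+w,::-1],None,fx=k,fy=k,interpolation=2)
    def dr(P,col):
        for s in edges(P):
            uv=(proj(c,np.array(s))-[x0,y0]+.5)*k
            cv2.line(im,*[tuple(int(round(v*16)) for v in t) for t in uv],col,1,cv2.LINE_AA,4)
    dr(o.apply(B)+q,(0,0,255));dr(o.apply(H)+q,(0,255,0));dr(W(sd[:3],S),(255,255,0))
    out[:h*k,ox:ox+w*k]=im
cv2.imwrite("pics/last.png",out)
```

```text
(no output)
```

View pics/last.png

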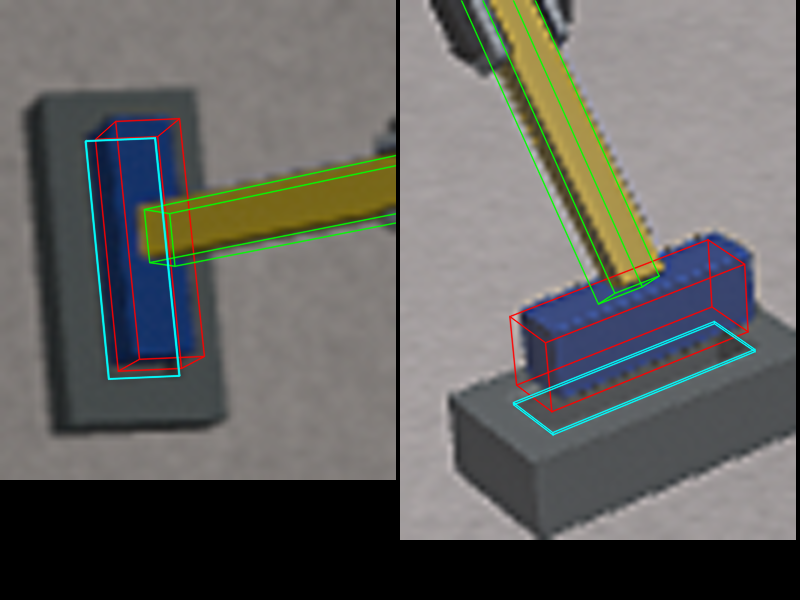

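The picture shows the block about 3 mm farther to stand +x and higher than the model (scene crop: model corner (510,317), block corner (520,312)). The handle has pivoted a little in the pads. I fit that pivot and slide as two parameters, with the pre-stroke picture as the reference.

```bash
cat > slip2.py <<'E'
import re
src=open("slip.py").read().split("T=lambda")[0];exec(src)
gl=np.array([-.0707,0,.1143])
def slipT(o0,q0,th,be):
    d=R.from_euler("y",th,degrees=True);g=gl+0
    # scraper pose local: rotate about grip, slide along handle
    t=g-d.apply(g)+d.apply(a)*be*1e-3
    return o0*d,q0+o0.apply(t)
def fit2(ims,T0,end=.085):
    o0,q0=T0;obs={}
    for c in ims:
        uv=proj(c,o0.apply(np.r_[pts(0,end),BL(0)])+q0);x0,y0=(uv.min(0)-9).astype(int);x1,y1=(uv.max(0)+9).astype(int)
        w=np.zeros((480,640),bool);w[y0:y1,x0:x1]=1;y,bl=yb(ims[c]);obs[c]=(y,bl,w)
    def cost(v,cs):
        o,q=slipT(o0,q0,v[0],v[1]);q=q+o0.apply([0,v[2]*1e-3,0]);s=0
        for c in cs:
            y,bl,w=obs[c];h=fill(c,o.apply(pts(0,.2))+q);k=fill(c,o.apply(BL(0))+q)*(1-h);z=fill(c,o.apply(pts(end-.01,.25))+q)
            s+=((np.abs(h-y)*(1-z)+np.abs(k-bl)))[w].sum()
        return s
    for cs in(("top","scene"),("top",),("scene",)):
        r=min((minimize(cost,[0,0,0],args=(cs,),method="Nelder-Mead",options=dict(initial_simplex=np.vstack([np.zeros(3),s*np.eye(3)]),xatol=.02,fatol=.2)) for s in(2,-2)),key=lambda r:r.fun)
        print(cs,"theta,slide,dy",r.x.round(2),round(r.fun,1),round(cost([0,0,0],cs),1))
if __name__=="__main__":
    cam("top");cam("scene")
    ref={c:cv2.imread(f"pics/c_{c}.png")[:,:,::-1] for c in("top","scene")}
    o=R.from_euler("z",st[2])*R.from_rotvec(np.radians([.0856,-.1477,.286]));q=np.r_[W(st[:3],(-.13516,-.04065,0))[0][:2],.10172]
    fit2(ref,(o,q))
    p,r=cur();o=r*relr.inv();fit2({c:cam(c)["image"] for c in("top","scene")},(o,p-o.apply(relp)))
E
python3 slip2.py
```

```text
('top', 'scene') theta,slide,dy [0.21 2.95 0.1 ] 440.3 614.4
('top',) theta,slide,dy [ 1.82 -0.16 -1.51] 129.1 206.5
('scene',) theta,slide,dy [1.37 2.44 2.66] 290.0 407.9
('top', 'scene') theta,slide,dy [-3.91  2.44 -0.7 ] 319.9 537.8
('top',) theta,slide,dy [ 0.37 -3.64 -2.55] 91.5 214.8
('scene',) theta,slide,dy [-3.11  1.87  2.07] 189.1 323.0
```

```bash
python3 - <<'E'
s=open("slip.py").read()
s=s.replace("bl=(im[:,:,2]>im[:,:,0]*1.6)&(im[:,:,2]>im[:,:,1]*1.2)&(im[:,:,2]>60)","bl=(im[:,:,2]>im[:,:,0]*1.35)&(im[:,:,2]-im[:,:,0]>14)").replace("y=(im[:,:,0]>im[:,:,2]*1.6)&(im[:,:,0]>60)","y=(im[:,:,0]>im[:,:,2]*1.5)&(im[:,:,0]-im[:,:,2]>18)")
open("slip.py","w").write(s)
E
python3 slip2.py
python3 - <<'E'
exec(open("slip2.py").read().split("if __name__")[0])
p,r=cur();o=r*relr.inv();q=p-o.apply(relp)
for c in("top","scene"):
    y,bl=yb(cam(c)["image"]);uv=proj(c,o.apply(BL(0))+q);x0,y0=(uv.min(0)-5).astype(int);x1,y1=(uv.max(0)+6).astype(int)
    print(c,x0,y0);print("\n".join("".join("#" if bl[v,u] else "y" if y[v,u] else "." for u in range(x0,x1)) for v in range(y0,y1)))
E
```

```text
('top', 'scene') theta,slide,dy [ 0.34  2.96 -0.37] 303.7 508.3
('top',) theta,slide,dy [ 1.65 -0.11 -1.49] 92.7 179.6
('scene',) theta,slide,dy [0.21 2.63 0.58] 200.5 328.8
('top', 'scene') theta,slide,dy [-4.3   2.42 -0.26] 199.2 502.2
('top',) theta,slide,dy [-1.68 -0.84 -1.77] 71.7 221.3
('scene',) theta,slide,dy [-2.54  2.    2.15] 106.0 281.0
top 435 219
.............................
.............................
.............................
.............................
.............................
.........#########...........
.......############..........
......#############..........
.....##############..........
....###############..........
....###############..........
....###############..........
.....##############..........
.....###############.........
.....###############.........
.....###############.........
.....###############.........
.....###############........y
.....###############..yyyyyyy
.....############..yyyyyyyyyy
.....########.yyyyyyyyyyyyyyy
.....########yyyyyyyyyyyyyyyy
......#######yyyyyyyyyyyyyyyy
......#######yyyyyyyyyyyyyyyy
......#######yyyy
[... 2246 characters left out ...]
###.....................
.........##################........................
..........###############..........................
..........#############............................
............########...............................
.............#####.................................
...................................................
...................................................
...................................................
...................................................
...................................................
...................................................
...................................................
...................................................
```

```bash
cat >> h.py <<'E'
def slipt(th,be):
    d=R.from_euler("y",th,degrees=True);g=np.array([-.0707,0,.1143])
    return d,g-d.apply(g)+d.apply([-np.sin(TH),0,np.cos(TH)])*be*1e-3
def at2(pose,org,th,be=0):
    d,t=slipt(th,be);o=R.from_euler("z",pose[2])*d.inv();q=W(pose[:3],org)[0]-o.apply(t);return q+o.apply(relp),o*relr
def where2(pose,th,be=0):
    d,t=slipt(th,be);p,r=cur();o=r*relr.inv();q=p-o.apply(relp)+o.apply(t);o=o*d
    print("scraper2 mm",1e3*loc(pose[:3],q),"z",1e3*q[2],"rot",np.degrees((R.from_euler("z",pose[2]).inv()*o).as_rotvec()))
E
python3 - <<'E'
from h import *
where2(sd,-4.2,-.4)
rows(cur(),at2(sd,(0,0,.046),-4.2,-.4),3,3)
E
```

```text
scraper2 mm [8.33315855 0.09329258] z 47.94286430423287 rot [-4.65952002e-03 -4.09989400e+00  1.18293707e-03]
max 0.02 0.228
[[0.005, 0.001, -0.019], [0.005, 0.0, -0.019], [0.005, 0.001, -0.02]]
[[0.001, -0.228, 0.001], [0.0, -0.228, 0.001], [0.001, -0.227, 0.002]]
```

Emit:
apply_moves:
  fingers: [0,0,0,0,0]
  travel:
    - [0.005,0,-0.019]
    - [0.005,0,-0.019]
    - [0.005,0,-0.02]
    - [0,0,0]
    - [0,0,0]
  rotation:
    - [0,-0.228,0]
    - [0,-0.228,0]
    - [0,-0.228,0]
    - [0,0,0]
    - [0,0,0]

```text
time: 24.0
tool_pos: [0.628, -0.3305, 0.1485]
tcp_rot: [-1.701, -1.98, -0.55]
wrist_force: [-0.5, -1.0, -2.1]
width: 0.225
grip_force: 70.1
```

```bash
cat > slip3.py <<'E'
# full 4-dof image fit of scraper: x,z,pitch,y (yaw/roll from arm), at TCP-model with assumed slip, vs ref & in stand frame
exec(open("slip2.py").read().split("if __name__")[0])
import sys
def fit4(ims,T0,end=.085):
    o0,q0=T0;obs={}
    for c in ims:
        uv=proj(c,o0.apply(np.r_[pts(0,end),BL(0)])+q0);x0,y0=(uv.min(0)-9).astype(int);x1,y1=(uv.max(0)+9).astype(int)
        w=np.zeros((480,640),bool);w[y0:y1,x0:x1]=1;y,bl=yb(ims[c]);obs[c]=(y,bl,w)
    def cost(v):
        o=o0*R.from_euler("y",v[3],degrees=True);q=q0+o0.apply(v[:3]*1e-3);s=0
        for c in obs:
            y,bl,w=obs[c];h=fill(c,o.apply(pts(0,.2))+q);k=fill(c,o.apply(BL(0))+q)*(1-h);z=fill(c,o.apply(pts(end-.01,.25))+q)
            s+=((np.abs(h-y)*(1-z)+np.abs(k-bl)))[w].sum()
        return s
    r=min((minimize(cost,np.zeros(4),method="Nelder-Mead",options=dict(initial_simplex=np.vstack([np.zeros(4),s*np.eye(4)]),xatol=.02,fatol=.2)) for s in(2,-2,3)),key=lambda r:r.fun)
    print("x y z mm pitch",r.x.round(2),round(r.fun,1),round(cost(np.zeros(4)),1))
cam("top");cam("scene")
ref={c:cv2.imread(f"pics/c_{c}.png")[:,:,::-1] for c in("top","scene")}
fit4(ref,(R.from_euler("z",st[2])*R.from_rotvec(np.radians([.0856,-.1477,.286])),np.r_[W(st[:3],(-.13516,-.04065,0))[0][:2],.10172]))
th,be=map(float,sys.argv[1:3]);d,t=slipt(th,be);p,r=cur();o=r*relr.inv();q=p-o.apply(relp)+o.apply(t);o=o*d
where2(sd,th,be);fit4({c:cam(c)["image"] for c in("top","scene")},(o,q))
E
python3 slip3.py -4.2 -.4
```

```text
x y z mm pitch [-3.12 -0.2   2.31  2.46] 282.6 508.3
scraper2 mm [-0.00158604  0.03048725] z 46.22637805454699 rot [-0.03248038  0.0179234   0.0153411 ]
x y z mm pitch [-2.68 -0.3   2.46  1.54] 195.2 415.5
```

Run:
```python
from h import *
a=rows(cur(),at2(sd,(-.0,0,.0365),-4.5,-.4),3,3)
a=rows(a,at2(sd,(-.0,0,.0295),-4.5,-.4),4,3)
```

```text
max 0.053 0.016
[[-0.039, 0.001, 0.052], [-0.039, 0.0, 0.053], [-0.039, 0.001, 0.052]]
[[0.001, -0.016, 0.002], [0.001, -0.015, 0.002], [0.001, -0.016, 0.001]]
max 0.029 0.0
[[-0.02, 0.0, 0.029], [-0.02, 0.0, 0.028], [-0.021, 0.0, 0.029], [-0.02, 0.0, 0.028]]
[[0.0, 0.0, 0.0], [0.0, 0.0, 0.0], [0.0, 0.0, 0.0], [0.0, 0.0, 0.0]]
```

Emit:
apply_moves:
  fingers: [0,0,0,0,0]
  travel:
    - [-0.039,0,0.052]
    - [-0.039,0,0.053]
    - [-0.039,0,0.052]
    - [0,0,0]
    - [0,0,0]
  rotation:
    - [0,-0.016,0]
    - [0,-0.016,0]
    - [0,-0.016,0]
    - [0,0,0]
    - [0,0,0]

```text
time: 24.6
tool_pos: [0.6277, -0.3308, 0.1375]
tcp_rot: [-1.703, -1.982, -0.546]
wrist_force: [0.2, -0.0, -0.5]
width: 0.222
grip_force: 70.2
```

Emit:
apply_moves:
  fingers: [0,0,0,0]
  travel:
    - [-0.02,0,0.029]
    - [-0.02,0,0.029]
    - [-0.02,0,0.029]
    - [0,0,0]
  rotation:
    - [0,0,0]
    - [0,0,0]
    - [0,0,0]
    - [0,0,0]

```text
time: 25.0
tool_pos: [0.6282, -0.3315, 0.1362]
tcp_rot: [-1.703, -1.985, -0.548]
wrist_force: [-2.4, -2.6, 7.9]
width: 0.223
grip_force: 71.5
```

Run:
```python
from h import *
where2(sd,-4.5,-.4);print(read_state()["torque"])
```

```text
scraper2 mm [-0.87198886 -0.47248546] z 34.65228915922081 rot [-0.16475699  0.0395304   0.02591903]
[0.48012068 0.44566227 0.24839576]
```

Emit:
apply_moves:
  fingers: [0,0,0,0,0]
  travel:
    - [0.0174,0,-0.0245]
    - [-0.016,0,-0.0116]
    - [-0.0082,0,-0.0058]
    - [-0.0174,0,0.0245]
    - [0,0,0]
  rotation:
    - [0,0,0]
    - [0,0,0]
    - [0,0,0]
    - [0,0,0]
    - [0,0,0]

```text
time: 25.5
tool_pos: [0.6283, -0.3321, 0.1358]
tcp_rot: [-1.702, -1.983, -0.549]
wrist_force: [-1.7, -1.2, 11.2]
width: 0.225
grip_force: 71.8
```

Run:
```python
from h import *
where2(sd,-4.5,-.4);print(read_state()["torque"])
```

```text
scraper2 mm [-1.35924035 -0.41182513] z 34.396069242116575 rot [-0.13784646 -0.06957842  0.04000214]
[1.00859997 0.58545378 0.30483621]
```

Emit:
apply_moves:
  fingers: [0,0,0,0]
  travel:
    - [0.035,0,-0.049]
    - [0.035,0,-0.049]
    - [0,0,0]
    - [0,0,0]
  rotation:
    - [0,0,0]
    - [0,0,0]
    - [0,0,0]
    - [0,0,0]

```text
time: 25.9
tool_pos: [0.6279, -0.3321, 0.1377]
tcp_rot: [-1.703, -1.982, -0.546]
wrist_force: [-0.1, 0.4, -2.4]
width: 0.224
grip_force: 70.0
```

```bash
python3 - <<'E'
from h import *
t=read_state();print(t["torque"],t["wrist_force"])
E
python3 slip3.py -4.5 -.4 | tail -2
cat > sock.py <<'E'
# empty socket: compare its location in images with sd model; dark socket polygon in top view (c_top shows it empty)
from h import *
cam("top");cam("scene")
for c,f in(("top","c_top"),("scene","c_scene"),("scene","d")):
    if f=="d":continue
    im=cv2.imread(f"pics/{f}.png");g=im.astype(int).sum(2)//3
    P=W(sd[:3],np.array([(x,y,.035) for x,y in((-.0135,-.0465),(.0135,-.0465),(.0135,.0465),(-.0135,.0465))]));uv=proj(c,P);print(c,uv.round(1).tolist())
    P=W(sd[:3],np.array([(x,y,.035) for x,y in((-.03,-.065),(.03,-.065),(.03,.065),(-.03,.065))]));print("rim",proj(c,P).round(1).tolist())
    x0,y0=(uv.min(0)-9).astype(int);x1,y1=(uv.max(0)+10).astype(int);print(x0,y0)
    print("\n".join(" ".join("%3d"%g[v,u] for u in range(x0,x1)) for v in range(y0,y1,2)))
E
python3 sock.py | cut -c1-330
```

```text
[-0.58017675 -0.01298191  0.01006064] [-0.12032908  0.38135238 -2.44519655]
scraper2 mm [-1.27952086  0.24453388] z 36.33789516132393 rot [ 0.01232323 -0.02167201  0.01512937]
x y z mm pitch [-3.27 -0.06  1.8   1.6 ] 196.4 385.3
top [[450.3, 227.4], [438.7, 227.9], [442.6, 267.5], [454.4, 267.0]]
rim [[456.6, 219.4], [430.9, 220.5], [436.2, 275.9], [462.4, 274.8]]
429 218
 43  33  37  39  42  44  44  47  46  46  47  47  49  49  48  49  51  50  52  51  53  52  53  54  52  54  53  52  55  54  55  54  54  54  53
 34  39  38  43  43  44  45  47  45  48  46  46  49  48  49  50  51  53  53  52  52  53  52  53  54  52  54  54  54  54  54  55  56  52  55
 35  38  40  43  44  45  47  45  47  47  48  47  51  51  50  50  52  52  52  52  53  52  52  53  53  54  53  52  54  55  54  55  55  57  56
 39  42  45  44  44  44  47  44  47  47  49  48  48  51  49  51  52  52  52  53  52  54  53  53  53  53  55  55  55  54  54  55  54  55  54
 40  43  44  45  47  47  46  47  47  49  49  50  49  49  52  51  52  51  53  52  52  53  52  52  54  54  54  54  55  54  55  56  54  55  54
 42  42  45  45  46  46  
[... 7406 characters left out ...]
  67  67  67  67  67  67  67  66  65  60  91 103  90  91  80  81  82  82  83  82  84  82  81  83  81  84  82  82  82  82  82  82  82  82  81  83  82  75  76  78  76  71 130 133 129 129 129 128 128 128 127 132 101 159 160 160 157
110  57  63  66  68  67  66  67  67  67  67  67  64  73  84  83  83  83  83  83  83  82  82  83  83  82  82  83  83  82  82  82  83  82  83  82  82  80  79  79  79  75  78  77  67 126 133 129 129 129 128 128 128 128 126 113 158 156 153
165 174 111  59  62  65  67  68  68  67  67  66  65  74  85  83  83  83  83  83  82  83  83  83  83  83  83  83  82  82  83  81  80  80  77  74  72 116 170 171 181  76  71  76  79  63 120 134 129 129 128 128 128 128 127 125 125 158 160
```

Emit:
apply_moves:
  fingers: [0,0,0,0,0]
  travel:
    - [0.008,-0.024,0.006]
    - [-0.0174,0,0.0245]
    - [-0.0174,0,0.0245]
    - [-0.0116,0,0.0163]
    - [0,0,0]
  rotation:
    - [0,0,0]
    - [0,0,0]
    - [0,0,0]
    - [0,0,0]
    - [0,0,0]

```text
time: 26.6
tool_pos: [0.6269, -0.3323, 0.1363]
tcp_rot: [-1.703, -1.983, -0.547]
wrist_force: [-2.4, -0.8, 4.7]
width: 0.227
grip_force: 71.0
```

Run:
```python
from h import *
where2(sd,-4.5,-.4);t=read_state();print((t["torque"]+[.58,0,0]).round(2))
```

```text
scraper2 mm [-1.44060101  1.08911374] z 34.842409897719754 rot [-0.09065984  0.02090976  0.01943483]
[0.65 0.29 0.21]
```

Emit:
apply_moves:
  fingers: [0,0,0,0]
  travel:
    - [0.007,-0.015,0.005]
    - [0.007,-0.015,0.005]
    - [0,0,0]
    - [0,0,0]
  rotation:
    - [0,0,0]
    - [0,0,0]
    - [0,0,0]
    - [0,0,0]

```text
time: 27.0
tool_pos: [0.6264, -0.3319, 0.1365]
tcp_rot: [-1.705, -1.985, -0.549]
wrist_force: [1.8, -2.5, 6.2]
width: 0.219
grip_force: 71.0
```

Run:
```python
from h import *
where2(sd,-4.5,-.4);t=read_state();print((t["torque"]+[.58,0,0]).round(2))
```

```text
scraper2 mm [-1.19928036  1.1908363 ] z 34.8852752233058 rot [-0.21957403  0.11892386 -0.03153812]
[ 0.47 -0.14 -0.06]
```

```bash
cat > home.py <<'E'
src=open("slip3.py").read().split("cam(\"top\")")[0];exec(src)
def fitx(ims,T0,zb,end,names):
    o0,q0=T0;obs={}
    for c in ims:
        uv=proj(c,o0.apply(np.r_[pts(0,end),BL(zb)])+q0);x0,y0=(uv.min(0)-9).astype(int);x1,y1=(uv.max(0)+9).astype(int)
        w=np.zeros((480,640),bool);w[y0:y1,x0:x1]=1;y,bl=yb(ims[c]);obs[c]=(y,bl,w)
    def cost(v,cs,fp):
        o=o0*R.from_euler("yz",[v[3] if fp is None else fp,v[4]],degrees=True);q=q0+o0.apply(v[:3]*1e-3);s=0
        for c in cs:
            y,bl,w=obs[c];h=fill(c,o.apply(pts(0,.125 if end>.12 else .2))+q);k=fill(c,o.apply(BL(zb))+q)*(1-h)
            z=0 if end>.12 else fill(c,o.apply(pts(end-.01,.25))+q)
            s+=((np.abs(h-y)*(1-z)+np.abs(k-bl)))[w].sum()
        return s
    for fp in(None,0.):
        r=min((minimize(cost,np.zeros(5),args=(names,fp),method="Nelder-Mead",options=dict(initial_simplex=np.vstack([np.zeros(5),s*np.eye(5)]),xatol=.02,fatol=.2,maxfev=900)) for s in(2,-2)),key=lambda r:r.fun)
        print("pitch free" if fp is None else "pitch 0",r.x.round(2),round(r.fun,1))
cam("top");cam("scene");B=("top","scene")
hm={c:cv2.imread(f"pics/{c}0.png")[:,:,::-1] for c in B}
print("home");fitx(hm,(HR,HP),.022,.125,B)
print("held");d,t=slipt(-4.5,-.4);p,r=cur();o=r*relr.inv();q=p-o.apply(relp)+o.apply(t);o=o*d
fitx({c:cam(c)["image"] for c in B},(o,q),0.,.085,B)
for c in B: cv2.imwrite(f"pics/k_{c}.png",cam(c)["image"][:,:,::-1])
E
python3 home.py
```

```text
home
pitch free [-0.21 -0.52  0.4   0.8  -0.43] 249.2
pitch 0 [ 0.32 -0.49  0.76  1.07 -0.37] 256.3
held
pitch free [-2.82 -0.27  1.88  1.41  0.93] 201.4
pitch 0 [-2.57  0.11  2.15 -1.57  0.71] 215.7
```

Emit:
apply_moves:
  fingers: [0,0,0,0,0,0]
  travel:
    - [0.0232,0.03,-0.0326]
    - [0.0407,0,0.029]
    - [0,0,0]
    - [-0.0116,0,0.0163]
    - [-0.0174,0,0.0245]
    - [0,0,0]
  rotation:
    - [0,0,0]
    - [0,0,0]
    - [0,0,0]
    - [0,0,0]
    - [0,0,0]
    - [0,0,0]

```text
time: 27.7
tool_pos: [0.6262, -0.3283, 0.1335]
tcp_rot: [-1.703, -1.982, -0.547]
wrist_force: [0.6, 0.5, -2.4]
width: 0.222
grip_force: 70.0
```

Run:
```python
from h import *
where2(sd,-4.5,-.4);t=read_state();print((t["torque"]+[.58,0,0]).round(2))
```

```text
scraper2 mm [2.69223899 1.23630963] z 32.080387278319854 rot [-0.01869726 -0.0282485   0.00885068]
[ 0.1  -0.35 -0.22]
```

It entered the socket with no force. Continue down.

Emit:
apply_moves:
  fingers: [0,0,0,0]
  travel:
    - [-0.0232,0,0.0326]
    - [-0.0232,0,0.0326]
    - [-0.0232,0,0.0326]
    - [0,0,0]
  rotation:
    - [0,0,0]
    - [0,0,0]
    - [0,0,0]
    - [0,0,0]

```text
time: 28.1
tool_pos: [0.6262, -0.3285, 0.1277]
tcp_rot: [-1.704, -1.982, -0.547]
wrist_force: [1.1, 0.4, -2.5]
width: 0.218
grip_force: 70.0
```

Run:
```python
from h import *
where2(sd,-4.5,-.4);t=read_state();print((t["torque"]+[.58,0,0]).round(2))
```

```text
scraper2 mm [2.45484615 1.26358826] z 26.243461102342817 rot [-0.02686035 -0.00637847  0.00107054]
[ 0.03 -0.3  -0.16]
```

Emit:
apply_moves:
  fingers: [0,0,0,0]
  travel:
    - [-0.0232,0,0.0326]
    - [-0.0232,0,0.0326]
    - [-0.0232,0,0.0326]
    - [0,0,0]
  rotation:
    - [0,0,0]
    - [0,0,0]
    - [0,0,0]
    - [0,0,0]

```text
time: 28.5
tool_pos: [0.6262, -0.3284, 0.1217]
tcp_rot: [-1.703, -1.982, -0.547]
wrist_force: [0.2, 0.1, -2.1]
width: 0.221
grip_force: 70.0
```

Emit:
apply_moves:
  fingers: [0,0,0,0]
  travel:
    - [-0.0232,0,0.0326]
    - [-0.0232,0,0.0326]
    - [-0.0174,0,0.0245]
    - [0,0,0]
  rotation:
    - [0,0,0]
    - [0,0,0]
    - [0,0,0]
    - [0,0,0]

```text
time: 28.9
tool_pos: [0.6262, -0.3284, 0.1163]
tcp_rot: [-1.703, -1.982, -0.547]
wrist_force: [0.9, 0.2, -1.6]
width: 0.224
grip_force: 70.0
```

Run:
```python
from h import *
where2(sd,-4.5,-.4);t=read_state();print((t["torque"]+[.58,0,0]).round(2))
```

```text
scraper2 mm [2.53853348 1.25471912] z 14.852123000284815 rot [-0.03104271 -0.00631771  0.00536717]
[ 0.03 -0.36 -0.17]
```

Emit:
apply_moves:
  fingers: [0,0,0,0]
  travel:
    - [-0.0116,0,0.0163]
    - [-0.0116,0,0.0163]
    - [-0.0116,0,0.0163]
    - [0,0,0]
  rotation:
    - [0,0,0]
    - [0,0,0]
    - [0,0,0]
    - [0,0,0]

```text
time: 29.3
tool_pos: [0.6263, -0.3288, 0.1147]
tcp_rot: [-1.703, -1.983, -0.547]
wrist_force: [-0.6, -2.3, 2.8]
width: 0.221
grip_force: 70.8
```

Emit:
apply_moves:
  fingers: [0,0,0]
  travel:
    - [-0.0116,0,0.0163]
    - [-0.0116,0,0.0163]
    - [0,0,0]
  rotation:
    - [0,0,0]
    - [0,0,0]
    - [0,0,0]

```text
time: 29.6
tool_pos: [0.6263, -0.3293, 0.1143]
tcp_rot: [-1.704, -1.984, -0.548]
wrist_force: [-0.8, -2.4, 9.2]
width: 0.223
grip_force: 71.5
```

Run:
```python
from h import *
where2(sd,-4.5,-.4);t=read_state();print((t["torque"]+[.58,0,0]).round(2))
```

```text
scraper2 mm [1.61400834 1.12624526] z 12.844946846814238 rot [-0.1178914   0.03265199  0.01785121]
[1.05 0.35 0.2 ]
```

The block is on the floor (z 12.9 mm, 11 N). I relax the press, release and withdraw up the slope.

Emit:
apply_moves:
  fingers: [0,0,0,0.5,1,1,1,1,1,1]
  travel:
    - [-0.0116,0,0.0163]
    - [0,0,0]
    - [0.029,0,-0.041]
    - [0,0,0]
    - [0,0,0]
    - [0,0,0]
    - [0,0,0]
    - [0,0,0]
    - [0,0,0]
    - [0,0,0]
  rotation:
    - [0,0,0]
    - [0,0,0]
    - [0,0,0]
    - [0,0,0]
    - [0,0,0]
    - [0,0,0]
    - [0,0,0]
    - [0,0,0]
    - [0,0,0]
    - [0,0,0]

```text
time: 30.6
tool_pos: [0.6262, -0.3284, 0.1131]
tcp_rot: [-1.703, -1.983, -0.546]
wrist_force: [-0.1, -1.1, -0.3]
width: 0.999
grip_force: 0.0
```

Emit:
apply_moves:
  fingers: [1,1,1,1,1,1,1,1,1]
  travel:
    - [0,0,-0.15]
    - [0,0,-0.3]
    - [0,0,-0.3]
    - [0,0,-0.4]
    - [0,0,-0.4]
    - [0,0,-0.4]
    - [0,0,-0.4]
    - [0,0,0]
    - [0,0,0]
  rotation:
    - [0,0,0]
    - [0,0,0]
    - [0,0,0]
    - [0,0,0]
    - [0,0,0]
    - [0,0,0]
    - [0,0,0]
    - [0,0,0]
    - [0,0,0]

```text
time: 31.5
tool_pos: [0.6371, -0.3972, 0.2097]
tcp_rot: [-1.705, -1.984, -0.547]
wrist_force: [-0.8, -0.4, -0.1]
width: 0.999
grip_force: 0.0
```

Run:
```python
exec(open("home.py").read().split('cam("top");')[0])
B=("top","scene")
im={c:cam(c)["image"] for c in B};hm={c:cv2.imread(f"pics/{c}0.png")[:,:,::-1] for c in B}
fitx(im,(HR,HP),.022,.125,B)
for c in B:
    uv=proj(c,W(sd[:3],np.r_[pts(0,.125)+[0,0,.013],[[0,.065,0],[0,-.065,0]]]));x0,y0=uv.min(0).astype(int)-4;x1,y1=uv.max(0).astype(int)+4
    A,H=yb(im[c]),yb(hm[c])
    for k in(0,1):
        m=lambda z:np.array([v.mean() for v in np.nonzero(z[y0:y1,x0:x1])]).round(2)
        print(c,"yellow blue".split()[k],m(A[k]),m(H[k]),A[k][y0:y1,x0:x1].sum(),H[k][y0:y1,x0:x1].sum())
    for n in("chip1","jar","cassettes","beaker"):
        print(n,[(list(map(int,r["bbox"])),round(r["p"],2)) for r in regions_of(c,n)[:5]])
    for r in regions_of(c,"chip1")[:5]:
        v,u=np.nonzero(r["mask"]);print("chip in station",(1e3*loc(st[:3],onz(c,(u.mean(),v.mean()),.013))).round())
```

```text
pitch free [-0.3   0.69  0.74  0.73 -0.58] 268.2
pitch 0 [-0.04  0.61  0.62 -1.69 -0.59] 267.0
top yellow [22.56 38.07] [22.15 37.95] 520 518
top blue [28.6  11.81] [28.17 11.77] 431 418
chip1 [([228, 177, 85, 103], 0.73), ([303, 201, 2, 9], 0.45)]
jar [([416, 299, 39, 30], 0.86)]
cassettes [([155, 271, 18, 22], 0.71)]
beaker [([413, 157, 31, 34], 0.73)]
chip in station [-24. -10.]
chip in station [-90. -48.]
scene yellow [30.74 21.64] [30.95 21.38] 533 532
scene blue [58.8  32.87] [58.99 32.47] 333 331
chip1 []
jar [([320, 160, 29, 43], 0.72)]
cassettes [([511, 352, 20, 29], 0.77)]
beaker [([192, 209, 29, 43], 0.85)]
```

Run:
```python
from h import *
for c in("top","scene"):
    im=cam(c)["image"].astype(int)
    poly=proj(c,W(st[:3],np.array([(x,y,.04) for x,y in((-184,-109),(80,-109),(80,109),(-184,109))])*[.001,.001,1])).astype(np.int32)
    w=np.zeros((480,640),np.uint8);cv2.fillConvexPoly(w,poly,1)
    m=((im[:,:,0]-im[:,:,2]>14)&(im[:,:,0]>90)&(w>0)).astype("uint8")
    n,l,s,ce=cv2.connectedComponentsWithStats(m)
    for k in range(1,n):
        if s[k,4]>5: print(c,s[k].tolist(),"tray",(1e3*loc(st[:3],onz(c,ce[k],.013))).round(),"edge h",(1e3*loc(st[:3],onz(c,ce[k],.06))).round())
```

```text
top [300, 202, 8, 11, 52] tray [-88. -50.] edge h [-87. -37.]
top [307, 203, 4, 10, 16] tray [-101.  -47.] edge h [-99. -34.]
top [311, 231, 7, 10, 56] tray [-99.  24.] edge h [-97.  34.]
top [313, 242, 8, 11, 58] tray [-99.  52.] edge h [-97.  61.]
scene [315, 287, 9, 7, 12] tray [-114.  -16.] edge h [-77. -55.]
```

```bash
python3 -c "
from workcell import *
print(finish_job())"
```

```text
the job is handed in; nothing more can be done
None
```

I handed the job in at about 32 s: by the last images, all four chips are in the waste tray (two lie piled against the plate's edge), the scraper is back in its stand, on the socket floor and released, and the jar, cassettes and beaker show no movement; seating it took several tries because the handle had pivoted in the grip, and forces stayed under about 20 N.

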